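Hold a cuvette in the light path of the window inspection stand

ROBOT

A 6-joint arm with a two-finger parallel gripper is mounted at the origin on the work surface. World frame = base frame: x ahead of the robot, y to its left, z up, the work surface at z = 0. Lengths are in m, angles in rad, forces in N, time in s.
With the tool pointing down it reaches from about 0.275 to 0.85 m from the base axis. Payload 19 kg.
Tool frame: the origin (TCP) lies at the very end of the fingers, on their centre line; the grasp point (between the pads) lies 19 mm behind it; z points along the fingers, y is the direction in which the jaws open and shut (so a half turn about z gives the same grasp; the last joint's range is limited). The gripper opens to 85 mm and grips with 20 to 120 N. Pads are 22 mm wide; open, the fingers measure 114 mm over their backs; the gripper's body (76 mm by 85 mm) begins 54 mm behind the grasp point. The pads swing forward as they close: fully open they stand 13 mm farther back than shut.
Start: joints at [-1.404, 0.15, 1.437, -0, 1.554, -0.134], TCP at [0.17, -0.549, 0.203] pointing down, gripper open.
Joint ranges: [-2.8, 2.8], [-0.68, 2.1], [0.12, 2.68], [-1.39, 4.53], [0.16, 2.79], [-2.81, 2.81]. Speed limits (rad/s): [1.89, 1.89, 2.22, 3.01, 3.01, 3.01].

INTERFACE

Orientations are given as a 3x3 rotation matrix whose columns are the frame's x, y, z axes.
In Python, from cell import manip gives the robot as it stands. The module is installed in compiled form; this text tells all that it offers.
- The arm moves only by the tool play_rows, never from a script. Its argument "plan" is a list of rows, each a list of 2 entries, a list of its own where there are three numbers: the shift along the tool's x, y, z scaled (see below), then the turn, a rotation vector about the tool's x, y, z scaled (see below). In form: [[[x, y, z], [ax, ay, az]], ...]. A call has exactly 5 rows; each row shifts and turns the commanded pose from where the row before left it, along the tool's axes as they then stand; what a row does not reach is not made up. The controller multiplies each number of a shift by 0.03 m and each number of a turn by 180 degrees. A row lasts 1/10 s, in which the tool goes at most 50 mm and 8.59 degrees, less where a joint would pass 70% of its speed; a pose out of reach is approached as far as the arm can. A call with a number of a shift or a turn outside -1 to 1 is refused whole. A call with a gripper value outside its range is refused whole. "fingers" is the opening, from 0 (shut) to 1 (fully open), set as the call begins (left out, the last holds). The fingers move at their own pace and stop on an object; the grip force is fixed at half the most. Time passes only in rows, so rows that do not move let the fingers close, or fill a call up. It gives the time, the measured TCP pose, the force and the opening at its end, in the units of the state.
- manip.read_state(): the state, without advancing time (a new reading comes with each control period).
- manip.grab_frame(name): name is "side" or "top"; returns a dict with "image" (480x640x3 uint8, red, green, blue), "camera_matrix" (3x3 intrinsics, pixels), "dist_coeffs" ([k1, k2, p1, p2, k3] as OpenCV has them; the pictures are not rectified), "T" (4x4, takes a point from camera to world coordinates). Camera axes: x right, y down, z forward; pixel columns grow to the right and rows downward; lengths in m; the calibration is good to about 2 mm. A picture is of the moment at which its call begins. There is no depth.
- manip.hand_in(): hands the job in, once; it reports no verdict.
Trained networks look in a picture, given as the dict that the camera call returned (one of the last four; its "shot" number tells which), for a name from the list of things; names that differ only in an ending like _2 or _b are one class to them, and where a whole thing is asked for, a point or a joint stands for the part that bears it (a point fixed in the world has none). Each returns a list of dicts, best first, with "confidence" (0 to 1); they miss things now and then, are a little off and sometimes report something else, mostly with a low value. They report only what shows in the picture. A call takes as long as a camera call.
- manip.recognise(picture, label): "position" ([x, y, z] in m, in the coordinates of the camera as it stood for that picture, good to about 4 mm: the middle of the surface that is visible of it).
The state is a dict: "time": time; "joints": joint angles; "qd": joint speeds; "joint_efforts": joint torques, N m; "eef_pos": TCP position; "eef_rot": TCP orientation; "force": force on the tool from outside, world axes, zero at the start; "torque": the same for the moment, N m; "width": opening from 0.0 (shut) to 1.0 (fully open).
Only numpy, scipy, OpenCV 4.12 (cv2) and the standard library are available. Lean on these libraries where they do the work, as an engineer would, in place of code of your own. Each camera call takes 0.05 s, during which the arm holds its last target.

TASK

The windows of the clear cuvette are to be checked for scratches before the next run: open the lid of the cuvette case right back until it rests on its stop, lift the clear cuvette out by its two frosted faces only, and hold it upright in the light path of the inspection stand, midway between lamp and camera, with its clear windows square to the light and the light axis through the middle of both windows. Keep the gripper off the clear windows, do not touch the inspection stand, and leave the two coloured cells in the case and everything else on the bench where they are. Finish while still holding the cuvette there, quite still, for the picture to be taken.

Things in the scene. Friction and masses are not known exactly. Their poses are not given: they have to be found in the camera images.
- case: Cuvette case, fixed: grey base 100 mm (x) by 200 mm (y), rim 32 mm high, under a deep blue-grey lid; 76 mm high shut. Origin: centre of its underside, on the bench; x points from the front (orange tab) to the hinge at the back, y along the hinge, z up. Black ledges behind carry the open lid, which then reaches 70 mm behind the case and 170 mm above the bench.
- foam_top (a point): Middle of the top of the dark foam in the case, 30 mm above the bench, 15 mm in front of the case's centre; axes as case. Three slots in a row, centred here and 62 mm to either side along y, each 24.5 mm (x) by 14.5 mm (y), 10 mm deep; one cuvette stands in each.
- lid_hinge (a point): Middle of the lid's hinge line: at the back rim of the case, 50 mm behind its centre, 32.5 mm above the bench. Fixed; axes as case, the hinge line is y.
- lid_tab (a point): Grip point on the lid's orange pull tab, a flat tongue at the middle of the lid's front: 40 mm long (forwards, -x), 14 mm wide (y), 8 mm thick. The point is at half width and thickness, 27 mm out from the lid. It turns with the lid; shut, it is 127 mm in front of the hinge line and 18 mm above it. Pinched across its width, the tab can pivot between the fingers as the lid goes round.
- lid (a joint): Lid angle, rad: 0 shut, grows as it opens up and back about the hinge, 1.85 at its stop (leaning 16 degrees past upright). About 0.22 kg, free hinge: let go below about 1.05 it falls shut, above that it falls back on its stop and rests there.
- cuvette_center (a point): Centre (half-way up) of the clear cuvette with white frosted sides: 22.5 (x) by 12.5 (y) by 45 mm (z), 16 g, open top. The wide faces across y (12.5 mm apart) are frosted, to be gripped; the narrow ones across x are the clear windows, 10 mm wide: light goes along x. Starts in any slot, its x along the case's; its upper 35 mm stand clear of the foam. Not given while held.
- amber_cell_center (a point): Centre of an amber-coloured cell, same size, axes and way of standing as the clear cuvette, in another slot. Stays in its slot.
- blue_cell_center (a point): Centre of a blue cell, same size, axes and way of standing, in the remaining slot. Stays in its slot.
- stand: Inspection stand, fixed: aluminium rail 60 (x) by 360 (y) by 20 mm high (34 at two carriages); on it a round lamp (at +y, dia. 50 mm, clamp ring dia. 60) and a camera with lens (at -y, dia. 40, ring dia. 50) face each other along y, 120 mm between their faces, tops 150 mm above the bench. Origin: centre of the rail's underside, on the bench; z up.
- light_mid (a point): Point on the light axis midway between lamp and camera, 120 mm above the bench over the rail's middle; axes as stand: the light runs along y.
- tube_rack: Loose blue rack of sample tubes, 82 by 158 by 95 mm high; bystander, origin at its underside.
- wipes_box: Loose green box of wipes, 85 by 120 by 75 mm (100 mm with the wipe that sticks out); bystander, origin at its underside.
- wash_bottle: Loose white wash bottle with red cap, dia. 60, 190 mm high; bystander, origin at its underside.
- jar: Loose small jar with orange cap, dia. 56, 75 mm high; bystander, origin at its underside.
- timer: Loose white timer, 60 by 70 by 18 mm; bystander, origin at its underside.
- tweezers: Loose steel tweezers lying flat, 135 mm long (x), 17 mm wide, 7 mm high; bystander, origin at the middle of the underside.

How it is judged:
By the outcome, as a careful person would: the job done as asked, in the order asked, and still so for the second after the job is handed in, while the arm keeps its last pose, push and grip.
It also fails if it takes over 58 s, if anything falls off the work surface, if the arm or the gripper's body presses on something with over 40 N, if the wrist force passes 120 N, or if a joint passes its speed limit or range.

## Working session

There is one attempt and no reset: what is moved stays moved. The work goes in short steps, Python scripts to look and compute and a tool call to move; the robot and the scene stay as the last step left them, time stands still between calls to the robot, and variables do not carry over. Pictures are saved under pics/ and viewed, and the job is handed in when it is done.

Besides the shell and the picture viewer there is one more tool, called after "Emit:" as name([rows], argument=value, ...), one row to a line, values as JSON. play_rows: Moves the arm, as the interface text tells. Its arguments: {"type":"object","properties":{"plan":{"type":"array"},"fingers":{"type":"number"}},"required":["plan"]}

```bash
mkdir -p pics; ls; cat > h.py <<'E'
import numpy as np, cv2
from cell import manip
def px2ray(f,uv):
    K=np.array(f["camera_matrix"]);d=np.array(f["dist_coeffs"],float);T=np.array(f["T"])
    n=cv2.undistortPoints(np.array([[uv]],float),K,d)[0,0]
    v=T[:3,:3]@np.array([n[0],n[1],1]);return T[:3,3],v
def at_z(f,uv,z):
    o,v=px2ray(f,uv);return o+v*(z-o[2])/v[2]
def proj(f,P):
    T=np.linalg.inv(np.array(f["T"]));P=np.atleast_2d(np.array(P,float))
    p,_=cv2.projectPoints(P@T[:3,:3].T+T[:3,3],np.zeros(3),np.zeros(3),np.array(f["camera_matrix"]),np.array(f["dist_coeffs"],float))
    return p[:,0]
def save(f,n): cv2.imwrite("pics/"+n,np.ascontiguousarray(f["image"][:,:,::-1]))
def rec(f,l):
    T=np.array(f["T"]);o=[]
    for r in manip.recognise(f,l): o.append((round(r["confidence"],2),np.round((T@np.append(r["position"],1))[:3],4)))
    return o
E
python3 - <<'E'
from h import *
import pickle
s=manip.read_state();print({k:np.round(v,3).tolist() for k,v in s.items()})
for n in("side","top"):
    f=manip.grab_frame(n);save(f,n+"0.png");pickle.dump(f,open(n+"0.pkl","wb"));print(n,np.round(f["T"],3).tolist(),np.round(f["camera_matrix"],1).tolist())
    for l in ["case","lid_tab","stand","tube_rack","wipes_box","wash_bottle","jar","timer","tweezers"]: print(l,rec(f,l)[:3])
E
```

```text
pics
{'time': 0.0, 'joints': [-1.404, 0.151, 1.438, 0.0, 1.554, -0.134], 'qd': [0.001, -0.002, 0.001, 0.001, -0.0, -0.0], 'joint_efforts': [-0.001, -71.305, -57.087, -0.0, 0.009, -0.0], 'eef_pos': [0.17, -0.549, 0.202], 'eef_rot': [[0.955, 0.296, -0.0], [0.296, -0.955, 0.001], [0.0, -0.001, -1.0]], 'force': [-0.418, -0.043, -0.14], 'torque': [0.006, 0.021, -0.031], 'width': 1.003}
side [[0.974, -0.146, 0.172, 0.357], [-0.226, -0.651, 0.725, -0.718], [0.006, -0.745, -0.667, 0.762], [0.0, 0.0, 0.0, 1.0]] [[467.8, 0.0, 324.5], [0.0, 467.8, 242.9], [0.0, 0.0, 1.0]]
case [(0.62, array([0.5053, 0.1429, 0.0778]))]
lid_tab [(0.71, array([0.5002, 0.1675, 0.0789]))]
stand [(0.68, array([ 0.4904, -0.2689,  0.0397])), (0.19, array([ 0.3064, -0.2554,  0.0071]))]
tube_rack [(0.76, array([0.732 , 0.2267, 0.0565])), (0.63, array([0.5055, 0.1421, 0.0828]))]
wipes_box [(0.78, array([ 0.7379, -0.2812,  0.0736]))]
wash_bottle [(0.69, array([ 0.7486, -0.0732,  0.0908])), (0.44, array([0.5007, 0.1646, 0.0787]))]
jar [(0.77, array([0.7571, 0.0339, 0.0487]))]
timer [(0.59, array([0.2945, 0.3228, 0.0212]))]
tweezers [(0.66, array([ 0.3075, -0.2551,  0.0053]))]
top [[-0.004, -0.997, 0.076, 0.436], [-1.0, 0.005, 0.007, 0.014], [-0.008, -0.076, -0.997, 1.111], [0.0, 0.0, 0.0, 1.0]] [[479.7, 0.0, 317.3], [0.0, 479.7, 249.4], [0.0, 0.0, 1.0]]
case [(0.73, array([0.2685, 0.3199, 0.015 ])), (0.72, array([0.5104, 0.2011, 0.0765]))]
lid_tab []
stand [(0.97, array([ 0.4881, -0.2154,  0.1224]))]
tube_rack [(0.71, array([0.7338, 0.2528, 0.0555]))]
wipes_box [(0.92, array([ 0.7522, -0.2617,  0.0736])), (0.65, array([ 0.4902, -0.2138,  0.1221]))]
wash_bottle [(0.93, array([ 0.7481, -0.0493,  0.1118]))]
jar [(0.76, array([0.7524, 0.0528, 0.0747]))]
timer [(0.67, array([ 0.4843, -0.2157,  0.123 ])), (0.61, array([0.2696, 0.317 , 0.0175])), (0.51, array([ 0.7506, -0.0484,  0.1075]))]
tweezers [(0.73, array([ 0.3185, -0.2536,  0.0068]))]
```

View pics/side0.png

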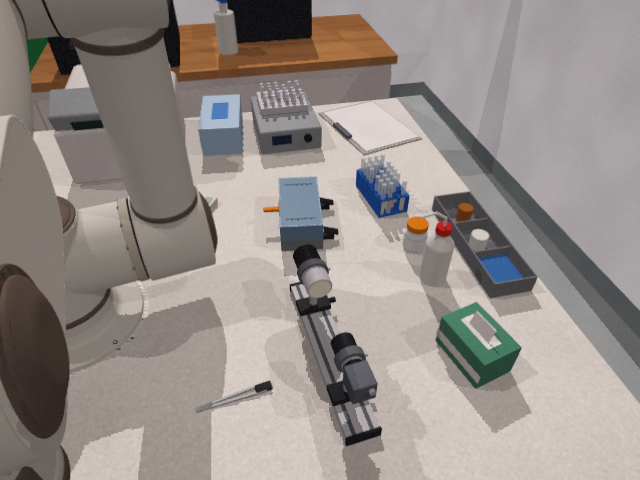

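View pics/top0.png

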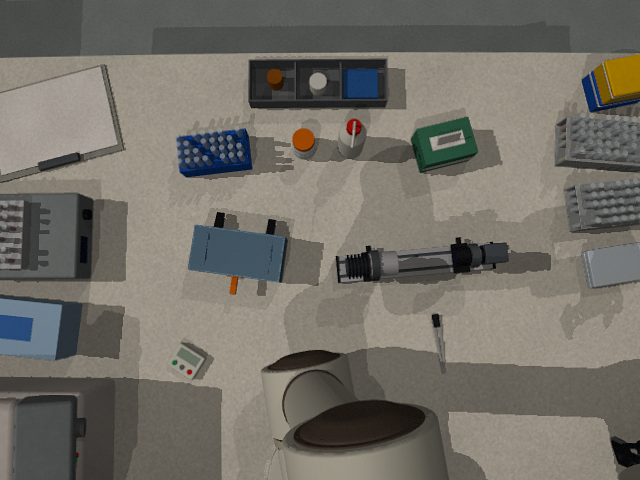

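The side view shows the shut case at about (300,210) with its orange tab at (270,209), and the stand from (310,290) to (365,435). The top view shows the case at (238,253) with its tab at (234,285), and the stand from (338,268) to (508,252). Next I'll enlarge both to measure them accurately.

```bash
python3 - <<'E'
import cv2
t=cv2.imread("pics/top0.png")
cv2.imwrite("pics/t_case.png",cv2.resize(t[205:305,170:310],None,fx=5,fy=5,interpolation=cv2.INTER_CUBIC))
cv2.imwrite("pics/t_stand.png",cv2.resize(t[215:305,325:520],None,fx=4,fy=4,interpolation=cv2.INTER_CUBIC))
t=cv2.imread("pics/side0.png")
cv2.imwrite("pics/s_case.png",cv2.resize(t[165:260,250:350],None,fx=6,fy=6,interpolation=cv2.INTER_CUBIC))
E
```

```text
(no output)
```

View pics/t_case.png

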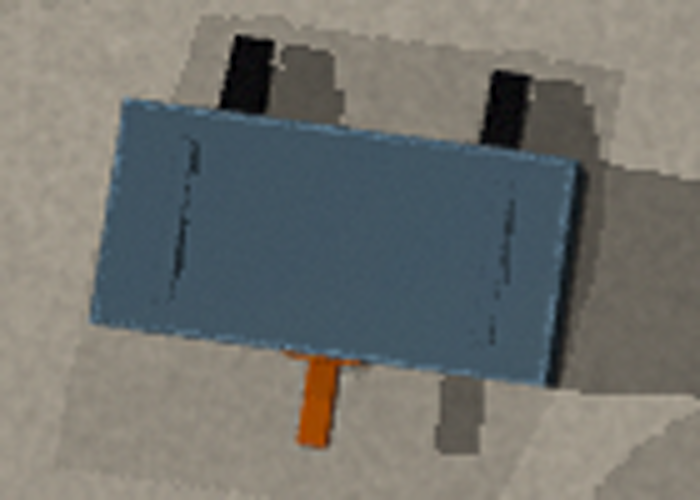

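View pics/t_stand.png

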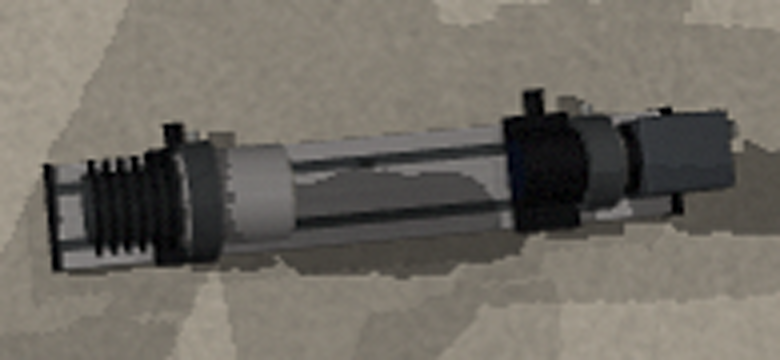

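View pics/s_case.png

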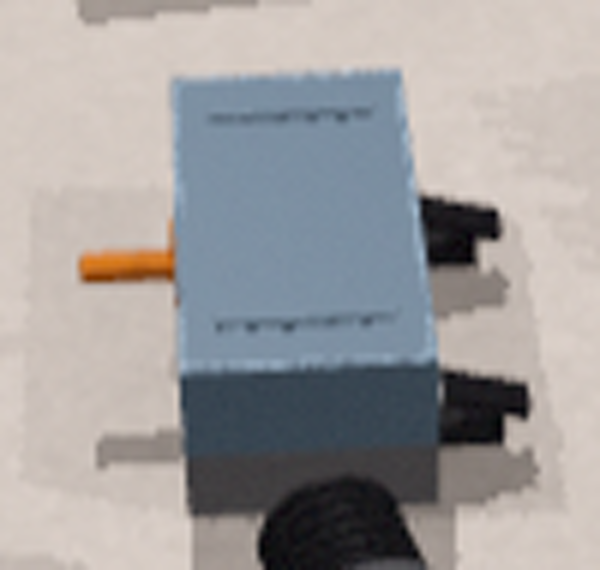

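```bash
python3 - <<'E'
from h import *
import pickle
ft=pickle.load(open("top0.pkl","rb"));fs=pickle.load(open("side0.pkl","rb"))
c=lambda X,s,o:((np.array(X)+.5)/s-.5+np.array(o))
T=lambda X:c(X,5,(170,205)); S=lambda X:c(X,6,(250,165)); R=lambda X:c(X,4,(325,215))
P=[at_z(ft,T(p),.076) for p in[(122,98),(580,160),(550,387),(92,322)]]
Q=[at_z(fs,S(p),.076) for p in[(170,77),(402,70),(438,362),(182,373)]]
for n,A in(("top",P),("side",Q)):
    A=np.array(A);print(n,A.mean(0),np.linalg.norm(A-np.roll(A,-1,0),axis=1)); print(A)
# top: TL,TR,BR,BL: y axis dir = TR->TL
A=np.array(P);d=A[0]-A[1]+A[3]-A[2];print("yaw top",np.degrees(np.arctan2(-d[0],d[1])))
A=np.array(Q);d=A[0]+A[1]-A[2]-A[3];print("yaw side",np.degrees(np.arctan2(-d[0],d[1])))
# tab tip
for p in[(340,362),(300,445),(328,447)]:print("tab top",at_z(ft,T(p),.0545))
for p in[(80,258),(80,280),(172,275)]:print("tab side",at_z(fs,S(p),.0505))
# rail
L=[at_z(ft,R(p),.02) for p in[(45,165),(56,270),(682,212)]];print("rail",np.array(L))
print("lampface top",at_z(ft,R((297,148)),.12),at_z(ft,R((297,235)),.12));print("lens face",at_z(ft,R((503,118)),.12),at_z(ft,R((513,232)),.12))
E
```

```text
top [0.50803676 0.19580829 0.076     ] [0.20206566 0.09906217 0.2008691  0.09834307]
[[0.57114246 0.28972667 0.076     ]
 [0.54286978 0.08964872 0.076     ]
 [0.44464928 0.10253464 0.076     ]
 [0.47348551 0.30132315 0.076     ]]
side [0.50941528 0.1971822  0.076     ] [0.10080196 0.20005024 0.09780667 0.20120852]
[[0.47353038 0.30474773 0.076     ]
 [0.57298491 0.2883212  0.076     ]
 [0.54390782 0.0903954  0.076     ]
 [0.44723799 0.10526446 0.076     ]]
yaw top -8.148118913056601
yaw side -7.9317402401337755
tab top [0.45618253 0.19707449 0.0545    ]
tab top [0.41978695 0.21445483 0.0545    ]
tab top [0.41887117 0.20209222 0.0545    ]
tab side [0.42100579 0.21868827 0.0505    ]
tab side [0.41907877 0.20395314 0.0505    ]
tab side [0.4564243  0.19906903 0.0505    ]
rail [[ 0.50392781 -0.02083743  0.02      ]
 [ 0.44423682 -0.02664519  0.02      ]
 [ 0.47528521 -0.38350595  0.02      ]]
lampface top [ 0.50589116 -0.14816224  0.12      ] [ 0.46090807 -0.14740113  0.12      ]
lens face [ 0.5209514  -0.25537771  0.12      ] [ 0.46186187 -0.25907903  0.12      ]
```

```bash
cat >> h.py <<'E'
from scipy.spatial.transform import Rotation as Ro, Slerp
def Rdown(yaw): # tool x at yaw deg, z down
    c,s=np.cos(np.radians(yaw)),np.sin(np.radians(yaw)); return np.array([[c,s,0],[s,-c,0],[0,0,-1.]])
def gen(p0,R0,pts):
    """pts: list of (pos,R) poses, one per row -> print rows"""
    p=np.array(p0,float);R=np.array(R0,float);rows=[]
    for q,Q in pts:
        sh=np.round(R.T@(np.array(q)-p)/.03,3); rv=np.round(Ro.from_matrix(R.T@Q).as_rotvec()/np.pi,4)
        rows.append([sh.tolist(),rv.tolist()])
        p=p+R@sh*.03;R=R@Ro.from_rotvec(rv*np.pi).as_matrix()
    for i in range(0,len(rows),5):print(str(rows[i:i+5]).replace(" ",""))
    print("end",p.round(4),np.abs(rows[0][0]).max() if rows else 0)
def line(p0,R0,p1,R1,n):
    sl=Slerp([0,1],Ro.from_matrix([R0,R1]))
    return [(np.array(p0)+(np.array(p1)-p0)*k/n,sl(k/n).as_matrix()) for k in range(1,n+1)]
def st():
    s=manip.read_state();print("t",round(s["time"],2),"p",np.round(s["eef_pos"],4),"R",np.round(s["eef_rot"],3).tolist(),"w",round(float(s["width"]),3),"F",np.round(s["force"],1),"q",np.round(s["joints"],2));return s
E
python3 - <<'E'
from h import *
s=st()
R0=Rdown(17.2);gen([.17,-.549,.202],R0,line([.17,-.549,.202],R0,[.4305,.2076,.13],Rdown(-8.05),30))
E
```

```text
t 1.0 p [ 0.1704 -0.5491  0.2026] R [[0.955, 0.296, 0.0], [0.296, -0.955, 0.0], [0.0, -0.0, -1.0]] w 0.999 F [0.6 0.3 0.1] q [-1.4   0.15  1.44  0.    1.55 -0.13]
[[[0.525,-0.717,0.08],[0.0,0.0,0.0047]],[[0.515,-0.726,0.08],[0.0,0.0,0.0047]],[[0.503,-0.732,0.08],[0.0,0.0,0.0046]],[[0.493,-0.74,0.08],[0.0,0.0,0.0047]],[[0.482,-0.747,0.08],[0.0,0.0,0.0047]]]
[[[0.471,-0.754,0.08],[0.0,0.0,0.0047]],[[0.46,-0.761,0.08],[0.0,0.0,0.0046]],[[0.449,-0.768,0.08],[0.0,0.0,0.0047]],[[0.437,-0.774,0.08],[0.0,0.0,0.0047]],[[0.426,-0.78,0.08],[0.0,0.0,0.0047]]]
[[[0.414,-0.787,0.08],[0.0,0.0,0.0046]],[[0.403,-0.793,0.08],[0.0,0.0,0.0047]],[[0.391,-0.798,0.08],[0.0,0.0,0.0047]],[[0.38,-0.804,0.08],[0.0,0.0,0.0047]],[[0.367,-0.81,0.08],[0.0,0.0,0.0046]]]
[[[0.356,-0.815,0.08],[0.0,0.0,0.0047]],[[0.343,-0.82,0.08],[0.0,0.0,0.0047]],[[0.332,-0.825,0.08],[0.0,0.0,0.0047]],[[0.319,-0.83,0.08],[0.0,0.0,0.0046]],[[0.307,-0.834,0.08],[0.0,0.0,0.0047]]]
[[[0.295,-0.839,0.08],[0.0,0.0,0.0047]],[[0.283,-0.843,0.08],[0.0,0.0,0.0047]],[[0.27,-0.847,0.08],[0.0,0.0,0.0046]],[[0.257,-0.851,0.08],[0.0,0.0,0.0047]],[[0.246,-0.854,0.08],[0.0,0.0,0.0047]]]
[[[0.232,-0.859,0.08],[0.0,0.0,0.0047]],[[0.22,-0.861,0.08],[0.0,0.0,0.0046]],[[0.207,-0.865,0.08],[0.0,0.0,0.0047]],[[0.195,-0.867,0.08],[0.0,0.0,0.0047]],[[0.181,-0.871,0.08],[0.0,0.0,0.0047]]]
end [0.4305 0.2076 0.13  ] 0.717
```

Emit:
play_rows([
  [[0, 0, 0], [0, 0, 0.028]],
  [[0, 0, 0], [0, 0, 0.028]],
  [[0, 0, 0], [0, 0, 0.028]],
  [[0, 0, 0], [0, 0, 0.028]],
  [[0, 0, 0], [0, 0, 0.028]],
], fingers=0.5)

```text
time: 1.5
eef_pos: [0.1703, -0.5492, 0.2026]
eef_rot: [[0.99, -0.142, -0.0], [-0.142, -0.99, 0.0], [-0.0, -0.0, -1.0]]
force: [0.2, -0.1, -0.4]
width: 0.499
```

Emit:
play_rows([
  [[0.2, -0.9, 0], [0, 0, 0]],
  [[0.2, -1, 0], [0, 0, 0]],
  [[0.2, -1, 0], [0, 0, 0]],
  [[0.2, -1, 0], [0, 0, 0]],
  [[0.2, -1, 0], [0, 0, 0]],
])

```text
time: 2.0
eef_pos: [0.2207, -0.4065, 0.2026]
eef_rot: [[0.99, -0.139, 0.0], [-0.139, -0.99, 0.0], [0.0, -0.0, -1.0]]
force: [-0.6, -0.6, 0.5]
width: 0.497
```

Emit:
play_rows([
  [[0.2, -1, 0], [0, 0, 0]],
  [[0.2, -1, 0], [0, 0, 0]],
  [[0.2, -1, 0], [0, 0, 0]],
  [[0.2, -1, 0], [0, 0, 0]],
  [[0.2, -1, 0], [0, 0, 0]],
])

```text
time: 2.5
eef_pos: [0.2711, -0.2622, 0.2027]
eef_rot: [[0.99, -0.139, 0.0], [-0.139, -0.99, -0.0], [0.0, 0.0, -1.0]]
force: [0.7, -0.1, 0.1]
width: 0.504
```

Emit:
play_rows([
  [[0.2, -1, 0], [0, 0, 0]],
  [[0.2, -1, 0], [0, 0, 0]],
  [[0.2, -1, 0], [0, 0, 0]],
  [[0.2, -1, 0], [0, 0, 0]],
  [[0.2, -1, 0], [0, 0, 0]],
])

```text
time: 3.0
eef_pos: [0.3216, -0.1178, 0.2028]
eef_rot: [[0.99, -0.139, 0.001], [-0.139, -0.99, -0.0], [0.001, 0.0, -1.0]]
force: [-0.1, -0.5, -0.5]
width: 0.5
```

Emit:
play_rows([
  [[0.2, -1, 0], [0, 0, 0]],
  [[0.2, -1, 0], [0, 0, 0]],
  [[0.2, -1, 0], [0, 0, 0]],
  [[0.2, -1, 0], [0, 0, 0]],
  [[0.2, -1, 0], [0, 0, 0]],
])

```text
time: 3.5
eef_pos: [0.3721, 0.0268, 0.2028]
eef_rot: [[0.99, -0.138, 0.001], [-0.138, -0.99, -0.0], [0.001, -0.0, -1.0]]
force: [-0.2, 0.1, -0.2]
width: 0.501
```

Emit:
play_rows([
  [[0.2, -1, 0], [0, 0, 0]],
  [[0.2, -1, 0], [0, 0, 0]],
  [[0.2, -1, 0.2], [0, 0, 0]],
  [[0.2, -0.8, 0.2], [0, 0, 0]],
  [[0.2, -0.5, 0.2], [0, 0, 0]],
])

```text
time: 4.0
eef_pos: [0.4198, 0.1506, 0.1844]
eef_rot: [[0.991, -0.137, 0.0], [-0.137, -0.991, 0.0], [0.0, -0.0, -1.0]]
force: [-0.4, -0.6, 0.4]
width: 0.497
```

```bash
python3 - <<'E'
from h import *
s=st()
print("tool delta to tab", s["eef_rot"] and 0 if False else np.array(s["eef_rot"]).T@(np.array([.4305,.2076,.0315])-s["eef_pos"])/.03)
E
```

```text
t 4.0 p [0.4198 0.1506 0.1844] R [[0.991, -0.137, 0.0], [-0.137, -0.991, 0.0], [0.0, -0.0, -1.0]] w 0.497 F [-0.4 -0.6  0.4] q [ 0.17 -0.12  1.74  0.    1.51  1.88]
tool delta to tab [ 0.09313772 -1.93037291  5.09563633]
```

Emit:
play_rows([
  [[0.03, -0.7, 0.4], [0, 0, 0.0005]],
  [[0.03, -0.7, 0.6], [0, 0, 0.0005]],
  [[0.03, -0.4, 0.6], [0, 0, 0]],
  [[0, -0.13, 0.5], [0, 0, 0]],
  [[0, 0, 0.4], [0, 0, 0]],
])

```text
time: 4.5
eef_pos: [0.4302, 0.2061, 0.1085]
eef_rot: [[0.99, -0.141, -0.001], [-0.141, -0.99, -0.0], [-0.001, 0.0, -1.0]]
force: [0.1, -0.6, 1.3]
width: 0.503
```

```bash
python3 - <<'E'
from h import *
s=st()
print("tool delta to tab", np.array(s["eef_rot"]).T@(np.array([.4305,.2076,.0315])-s["eef_pos"])/.03)
a=manip.grab_frame("side")
im=a["image"][120:320,180:400];cv2.imwrite("pics/a1.png",cv2.resize(im[:,:,::-1],None,fx=3,fy=3))
E
```

```text
t 4.5 p [0.4302 0.2061 0.1085] R [[0.99, -0.141, -0.001], [-0.141, -0.99, -0.0], [-0.001, 0.0, -1.0]] w 0.503 F [ 0.1 -0.6  1.3] q [ 0.28 -0.    1.79  0.    1.35  2.  ]
tool delta to tab [ 0.00490258 -0.05308402  2.56822389]
```

View pics/a1.png

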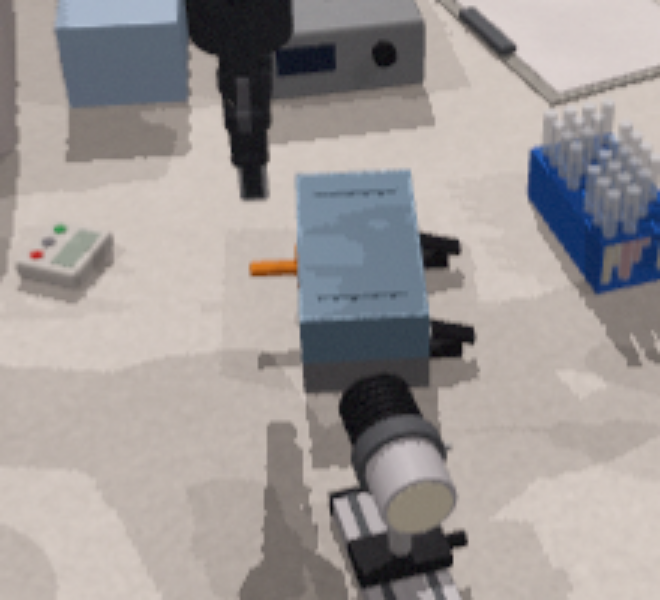

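The finger ends hang in line with the orange tab, which is at crop (270,268), above it and clear of the lid. Now descend and pinch.

Emit:
play_rows([
  [[0, -0.05, 0.6], [0, 0, 0]],
  [[0, 0, 0.7], [0, 0, 0]],
  [[0, 0, 0.7], [0, 0, 0]],
  [[0, 0, 0.4], [0, 0, 0]],
  [[0, 0, 0.17], [0, 0, 0]],
])

```text
time: 5.05
eef_pos: [0.4303, 0.207, 0.0319]
eef_rot: [[0.99, -0.142, -0.001], [-0.142, -0.99, -0.0], [-0.001, 0.0, -1.0]]
force: [-0.3, -0.5, 0.5]
width: 0.503
```

Emit:
play_rows([
  [[0, 0, 0], [0, 0, 0]],
  [[0, 0, 0], [0, 0, 0]],
  [[0, 0, 0], [0, 0, 0]],
  [[0, 0, 0], [0, 0, 0]],
  [[0, 0, 0], [0, 0, 0]],
], fingers=0)

```text
time: 5.55
eef_pos: [0.4306, 0.2076, 0.0329]
eef_rot: [[0.99, -0.142, 0.001], [-0.142, -0.99, 0.0], [0.0, -0.0, -1.0]]
force: [0.6, 0.2, 0.3]
width: -0.004
```

```bash
python3 - <<'E'
from h import *
s=st()
a=manip.grab_frame("side")
im=a["image"][120:320,180:400];cv2.imwrite("pics/a2.png",cv2.resize(im[:,:,::-1],None,fx=3,fy=3))
E
```

```text
t 5.55 p [0.4306 0.2076 0.0329] R [[0.99, -0.142, 0.001], [-0.142, -0.99, 0.0], [0.0, -0.0, -1.0]] w -0.004 F [0.6 0.2 0.3] q [0.29 0.07 1.88 0.   1.19 2.  ]
```

View pics/a2.png

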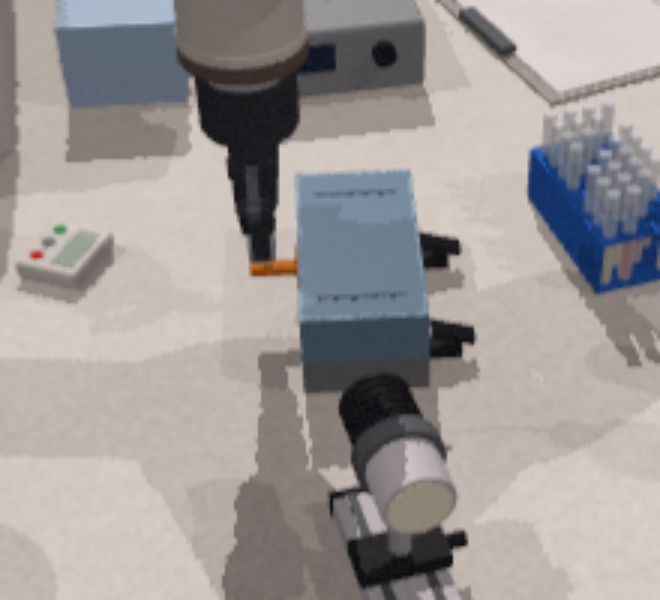

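```bash
python3 - <<'E'
from h import *
import pickle
s=st()
f=manip.grab_frame("side");g=manip.grab_frame("top")
for n,F,o,k in(("s",f,(250,180),10),("t",g,(200,240),8)):
    im=cv2.resize(F["image"][o[1]:o[1]+60,o[0]:o[0]+80,::-1],None,fx=k,fy=k,interpolation=cv2.INTER_CUBIC)
    for P,c in[([.4306,.2076,.0329],(0,0,255)),([.4306,.2076,.052],(0,255,0)),([.4195,.2091,.0505],(255,0,0)),([.4325,.2073,.0505],(255,255,0))]:
        u=(proj(F,P)[0]-o+.5)*k;cv2.circle(im,tuple(int(x) for x in u),5,c,-1)
    cv2.imwrite(f"pics/a3{n}.png",im)
E
```

```text
t 5.6 p [0.4306 0.2076 0.0328] R [[0.99, -0.142, 0.0], [-0.142, -0.99, 0.0], [0.0, -0.0, -1.0]] w -0.001 F [-0.4 -0.1 -1.1] q [0.29 0.07 1.88 0.   1.19 2.  ]
```

View pics/a3s.png

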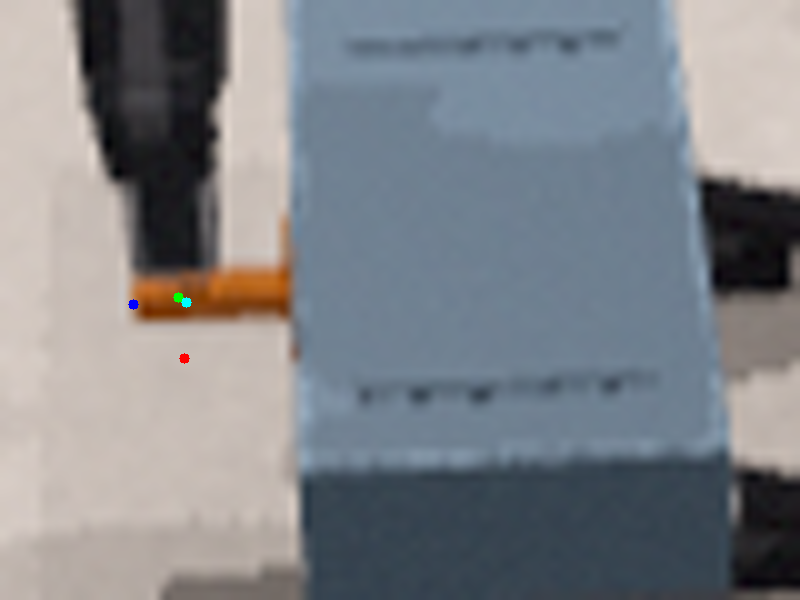

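View pics/a3t.png

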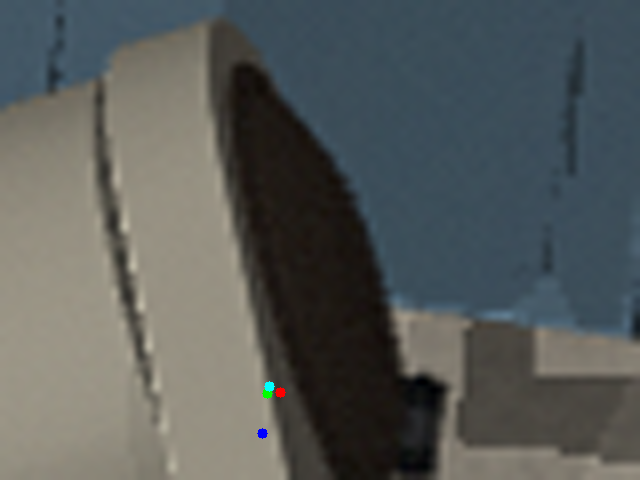

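```bash
python3 - <<'E'
from h import *
import pickle
f=pickle.load(open("side0.pkl","rb"))
print(proj(f,[.4302,.2061,.1085]),"seen tip ~(264.3,185) open .5")
for y in(0,.01,.02,.03): print(y,proj(f,[.4306+.14*y,.2076+y,.0329]))
for z in(.0329,.04,.05,.06,.07): print(z,proj(f,[.4306,.2076,z]))
E
```

```text
[[265.45004936 190.88885028]] seen tip ~(264.3,185) open .5
0 [[267.90157541 215.32254559]]
0.01 [[267.9066809  212.83089566]]
0.02 [[267.91163948 210.37062638]]
0.03 [[267.91645548 207.94113816]]
0.0329 [[267.90157541 215.32254559]]
0.04 [[267.68818901 213.08432145]]
0.05 [[267.3845552  209.90066606]]
0.06 [[267.07724671 206.67988965]]
0.07 [[266.7661942  203.42131459]]
```

```bash
python3 - <<'E'
from h import *
f=manip.grab_frame("side");g=manip.grab_frame("top")
im=cv2.resize(f["image"][80:240,190:350,::-1],None,fx=5,fy=5,interpolation=cv2.INTER_CUBIC)[200:800]
for z in(.0329,.052,.106,.15):
    u=(proj(f,[.4306,.2076,z])[0]-(190,80)+.5)*5-(0,200);cv2.circle(im,tuple(int(x) for x in u),4,(0,0,255),-1)
cv2.imwrite("pics/a4s.png",im)
save(g,"a4t.png")
E
```

```text
(no output)
```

View pics/a4s.png

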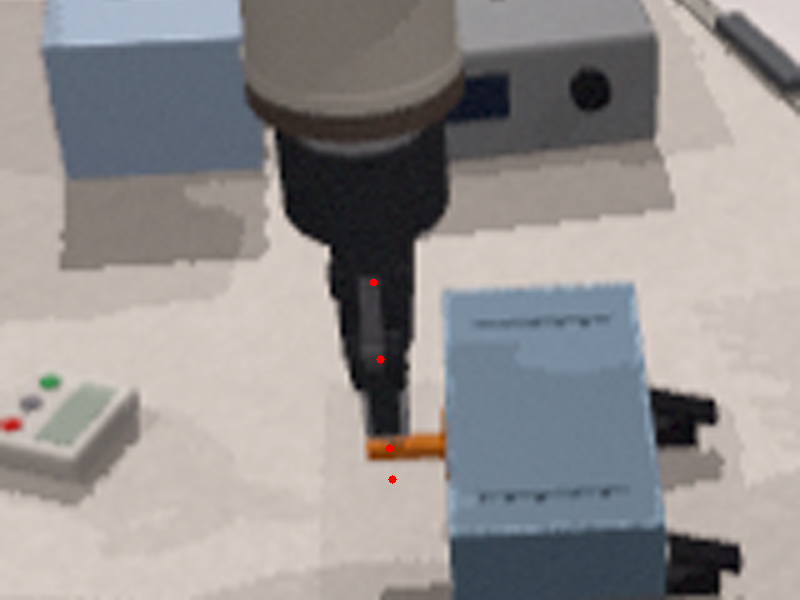

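View pics/a4t.png

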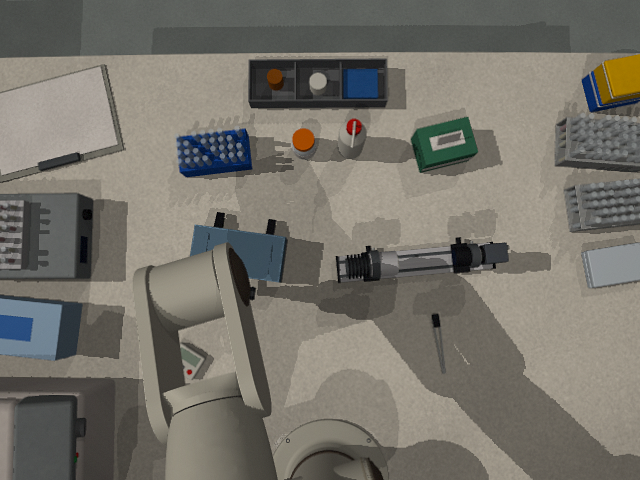

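```bash
python3 - <<'E'
from h import *
import pickle
ft=pickle.load(open("top0.pkl","rb"));fs=pickle.load(open("side0.pkl","rb"))
T=lambda X:(np.array(X)+.5)/5-.5+np.array((170,205))
# tab tip shadow in top: (435,452),(480,455)  -> tip corners +-7mm z~.0505
a=at_z(ft,T((435,452)),0);b=at_z(ft,T((480,455)),0);print(a,b)
L=((a+b)/2-np.array([.4196,.2091,.0505]));print("shift per z",L/.0505)
k=L/.0505
for uv in [(274.3,260.7)]:
    g=at_z(fs,uv,0);print("a1 tip shadow",g)
    print("expected shadow of near-finger/far-finger TCP z", [np.array([.4302,.2061+d,.1085])+k*.1085 for d in(0,)])
    for z in(.1085,.12,.13,.14): print(z,g-k*z)
E
python3 - <<'E'
from h import *
f=manip.grab_frame("side")
cv2.imwrite("pics/a5.png",cv2.resize(f["image"][200:270,240:340,::-1],None,fx=8,fy=8,interpolation=cv2.INTER_CUBIC))
E
```

```text
[0.41550742 0.1622256  0.        ] [0.41405408 0.14139795 0.        ]
shift per z [-0.09543068 -1.13442038 -1.        ]
a1 tip shadow [0.42502371 0.07648427 0.        ]
expected shadow of near-finger/far-finger TCP z [array([0.41984577, 0.08301539, 0.        ])]
0.1085 [0.43537794 0.19956888 0.1085    ]
0.12 [0.43647539 0.21261472 0.12      ]
0.13 [0.4374297  0.22395892 0.13      ]
0.14 [0.438384   0.23530313 0.14      ]
```

View pics/a5.png

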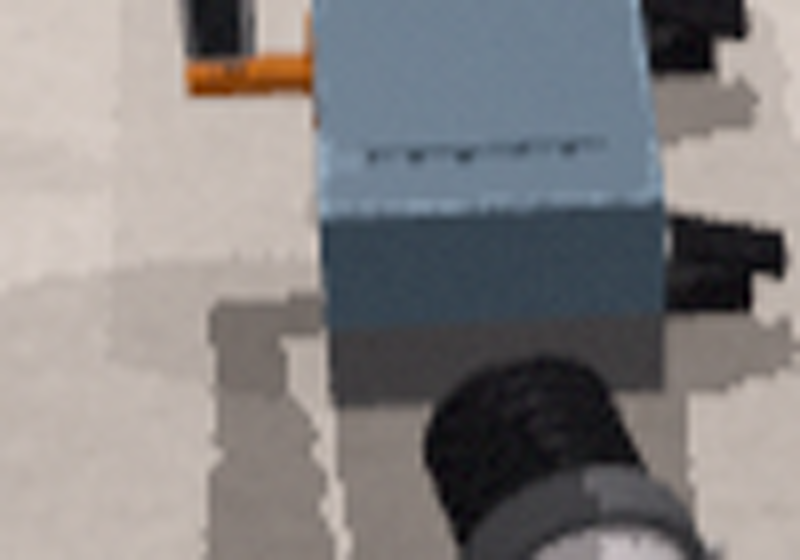

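The fingers shut to zero. The tip shows directly above the tab (a5 at (218,55)) and its shadow coincides with the tab's shadow. So the real fingertips sit higher than the reported TCP. I'll lift and measure that offset before going on.

Emit:
play_rows([
  [[0, 0, -0.4], [0, 0, 0]],
  [[0, 0, -0.6], [0, 0, 0]],
  [[0, 0, -0.5], [0, 0, 0]],
  [[0, 0, -0.4], [0, 0, 0]],
  [[0, 0, 0], [0, 0, 0]],
])

```text
time: 6.35
eef_pos: [0.4313, 0.2078, 0.0915]
eef_rot: [[0.99, -0.142, 0.003], [-0.142, -0.99, 0.001], [0.003, -0.001, -1.0]]
force: [0.6, -1.1, 0.0]
width: 0.004
```

```bash
python3 - <<'E'
from h import *
import pickle
s=st()
f=manip.grab_frame("side");pickle.dump(f,open("b1.pkl","wb"))
print(proj(f,s["eef_pos"]))
cv2.imwrite("pics/b1.png",cv2.resize(f["image"][150:280,230:350,::-1],None,fx=6,fy=6,interpolation=cv2.INTER_CUBIC)[:600])
cv2.imwrite("pics/b1b.png",cv2.resize(f["image"][200:300,230:350,::-1],None,fx=6,fy=6,interpolation=cv2.INTER_CUBIC))
E
```

```text
t 6.35 p [0.4313 0.2078 0.0915] R [[0.99, -0.142, 0.003], [-0.142, -0.99, 0.001], [0.003, -0.001, -1.0]] w 0.004 F [ 0.6 -1.1  0. ] q [0.29 0.01 1.81 0.   1.31 2.  ]
[[266.37592859 196.213499  ]]
```

View pics/b1.png

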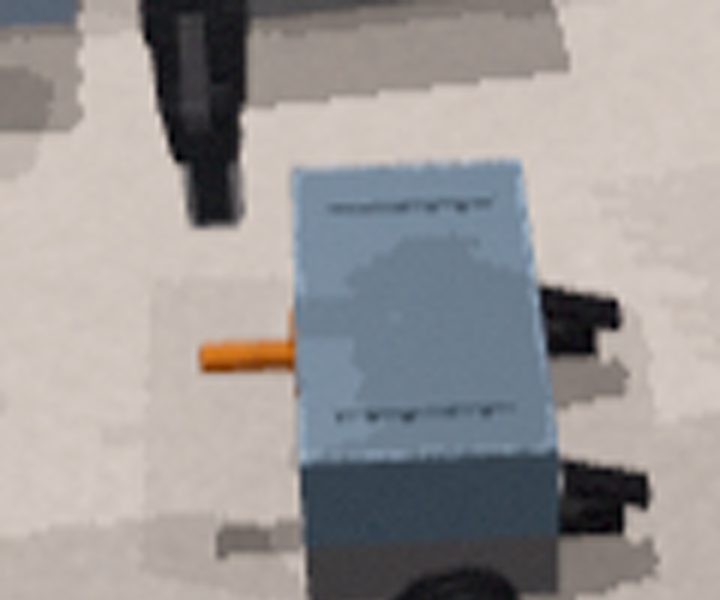

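View pics/b1b.png

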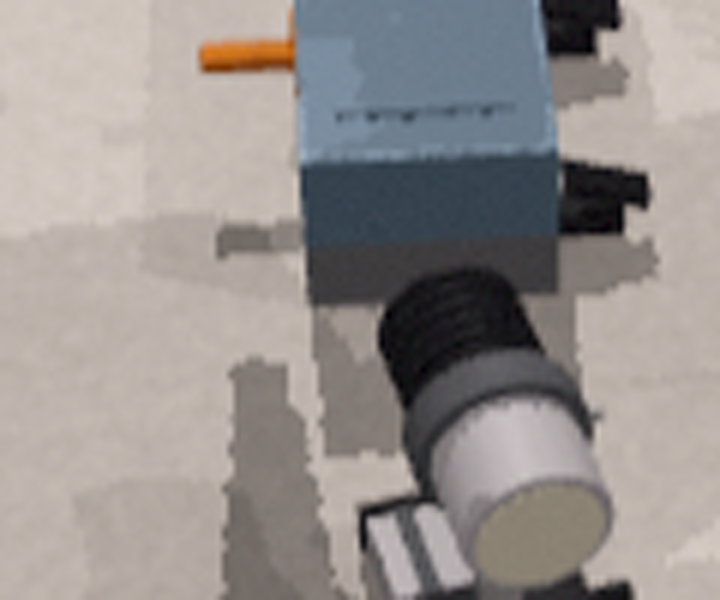

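```bash
python3 - <<'E'
from h import *
import pickle
from scipy.optimize import least_squares
f=pickle.load(open("b1.pkl","rb"));k=np.array([-.0954,-1.134,-1])
g=at_z(f,(273.,260.2),0)
# refine light dir from tab shadow in side: tip left end of shadow (217,225..255)/6
for uv in((217,227),(217,255)): print("tabshadow",at_z(f,(np.array(uv)+.5)/6-.5+(230,200),0))
r=least_squares(lambda P:np.r_[(proj(f,P)[0]-(265.8,187.5))*.0023,(P+k*P[2]-g)[:2]],[.43,.2,.1])
print(r.x,r.cost, g)
E
```

```text
tabshadow [ 4.16647366e-01  1.63293004e-01 -1.11022302e-16]
tabshadow [0.41431745 0.1460382  0.        ]
[0.43272419 0.20980889 0.11546252] 3.6650706929750526e-07 [0.42230343 0.07882524 0.        ]
```

The solved fingertip is (0.433, 0.210, 0.1155), against a reported TCP z of 0.0915, so the true tip is about 24 mm above the report. x and y agree. I'll open and go deeper by that amount.

Emit:
play_rows([
  [[0, 0, 0], [0, 0, 0]],
  [[0, 0, 0], [0, 0, 0]],
  [[-0.03, 0, 0.3], [0, 0, 0]],
  [[0, 0, 0.5], [0, 0, 0]],
  [[0, 0, 0.5], [0, 0, 0]],
], fingers=0.5)

```text
time: 6.9
eef_pos: [0.4293, 0.2076, 0.0492]
eef_rot: [[0.99, -0.142, -0.0], [-0.142, -0.99, -0.0], [-0.0, 0.0, -1.0]]
force: [-0.6, -0.0, 0.7]
width: 0.5
```

Emit:
play_rows([
  [[0, 0, 0.5], [0, 0, 0]],
  [[0, 0, 0.4], [0, 0, 0]],
  [[0, 0, 0.3], [0, 0, 0]],
  [[0, 0, 0.2], [0, 0, 0]],
  [[0, 0, 0], [0, 0, 0]],
])

```text
time: 7.4
eef_pos: [0.4293, 0.2075, 0.0078]
eef_rot: [[0.99, -0.142, -0.001], [-0.142, -0.99, -0.0], [-0.001, 0.0, -1.0]]
force: [0.6, 0.4, 0.1]
width: 0.496
```

```bash
python3 - <<'E'
from h import *
s=st()
f=manip.grab_frame("side")
cv2.imwrite("pics/b2.png",cv2.resize(f["image"][150:250,230:350,::-1],None,fx=6,fy=6,interpolation=cv2.INTER_CUBIC))
E
```

```text
t 7.4 p [0.4293 0.2075 0.0078] R [[0.99, -0.142, -0.001], [-0.142, -0.99, -0.0], [-0.001, 0.0, -1.0]] w 0.496 F [0.6 0.4 0.1] q [0.29 0.1  1.91 0.   1.13 2.  ]
```

View pics/b2.png

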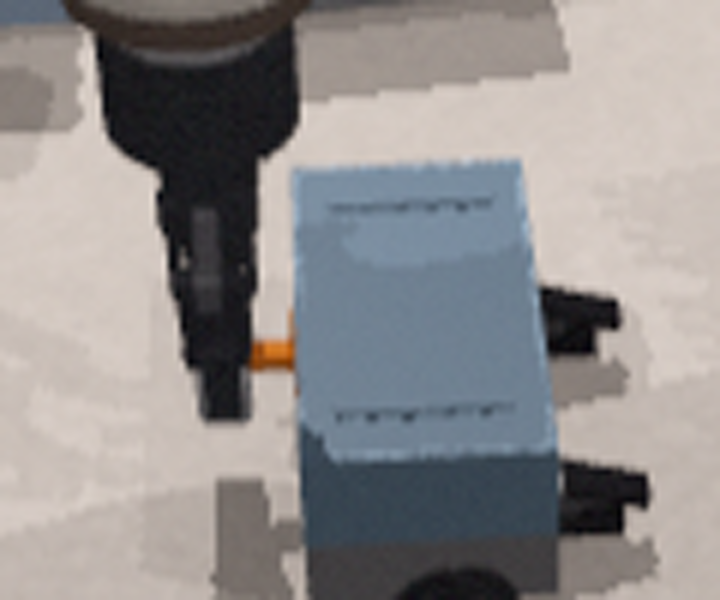

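The near finger now passes in front of the tab, with its tip at (225,415) below tab level (350), so the fingers straddle it. Close.

Emit:
play_rows([
  [[0, 0, 0], [0, 0, 0]],
  [[0, 0, 0], [0, 0, 0]],
  [[0, 0, 0], [0, 0, 0]],
  [[0, 0, 0], [0, 0, 0]],
  [[0, 0, 0], [0, 0, 0]],
], fingers=0)

```text
time: 7.95
eef_pos: [0.4301, 0.2087, 0.0093]
eef_rot: [[0.99, -0.142, 0.002], [-0.142, -0.99, 0.002], [0.001, -0.002, -1.0]]
force: [-0.2, 10.0, 2.1]
width: 0.14
```

```bash
python3 - <<'E'
from h import *
s=st()
f=manip.grab_frame("side")
cv2.imwrite("pics/b3.png",cv2.resize(f["image"][150:250,230:350,::-1],None,fx=6,fy=6,interpolation=cv2.INTER_CUBIC))
# arc plan: about hinge
cx=np.array([np.cos(np.radians(-8.05)),np.sin(np.radians(-8.05)),0])
r=np.hypot(129,18)/1000;a0=np.arctan2(18,-129)
import math
n=30;tot=1.75
A=[tot*(0.5-0.5*math.cos(math.pi*i/n)) if 0 else tot*i/n for i in range(n+1)]
pts=[(r*np.cos(a0-t),r*np.sin(a0-t)) for t in A]
for i in range(1,n+1): print(i,round(A[i],2),[round((pts[i][0]-pts[i-1][0])/.03,2),0,round(-(pts[i][1]-pts[i-1][1])/.03,2)], round(pts[i][0],4), round(pts[i][1]+.0325,4))
E
```

```text
t 7.95 p [0.4301 0.2087 0.0093] R [[0.99, -0.142, 0.002], [-0.142, -0.99, 0.002], [0.001, -0.002, -1.0]] w 0.14 F [-0.2 10.   2.1] q [0.29 0.1  1.91 0.   1.13 2.  ]
1 0.06 [np.float64(0.04), 0, np.float64(-0.25)] -0.1277 0.058
2 0.12 [np.float64(0.06), 0, np.float64(-0.25)] -0.126 0.0654
3 0.17 [np.float64(0.07), 0, np.float64(-0.24)] -0.1239 0.0727
4 0.23 [np.float64(0.09), 0, np.float64(-0.24)] -0.1213 0.0798
5 0.29 [np.float64(0.1), 0, np.float64(-0.23)] -0.1184 0.0868
6 0.35 [np.float64(0.11), 0, np.float64(-0.23)] -0.115 0.0936
7 0.41 [np.float64(0.13), 0, np.float64(-0.22)] -0.1112 0.1002
8 0.47 [np.float64(0.14), 0, np.float64(-0.21)] -0.1071 0.1066
9 0.53 [np.float64(0.15), 0, np.float64(-0.2)] -0.1026 0.1127
10 0.58 [np.float64(0.16), 0, np.float64(-0.19)] -0.0978 0.1186
11 0.64 [np.float64(0.17), 0, np.float64(-0.19)] -0.0926 0.1241
12 0.7 [np.float64(0.18), 0, np.float64(-0.17)] -0.0871 0.1294
13 0.76 [np.float64(0.19), 0, np.float64(-0.16)] -0.0813 0.1343
14 0.82 [np.float64(0.2), 0, np.float64(-0.15)] -0.0752 0.1388
15 0.88 [np.float64(0.21), 0, np.float64(-0.14)] -0.068
[... 249 characters left out ...]
-0.0414 0.156
20 1.17 [np.float64(0.24), 0, np.float64(-0.07)] -0.0342 0.1582
21 1.23 [np.float64(0.25), 0, np.float64(-0.06)] -0.0268 0.16
22 1.28 [np.float64(0.25), 0, np.float64(-0.04)] -0.0193 0.1613
23 1.34 [np.float64(0.25), 0, np.float64(-0.03)] -0.0118 0.1622
24 1.4 [np.float64(0.25), 0, np.float64(-0.02)] -0.0042 0.1627
25 1.46 [np.float64(0.25), 0, np.float64(-0.0)] 0.0034 0.1627
26 1.52 [np.float64(0.25), 0, np.float64(0.01)] 0.011 0.1623
27 1.57 [np.float64(0.25), 0, np.float64(0.03)] 0.0185 0.1614
28 1.63 [np.float64(0.25), 0, np.float64(0.04)] 0.026 0.1601
29 1.69 [np.float64(0.25), 0, np.float64(0.06)] 0.0334 0.1584
30 1.75 [np.float64(0.24), 0, np.float64(0.07)] 0.0407 0.1562
```

View pics/b3.png

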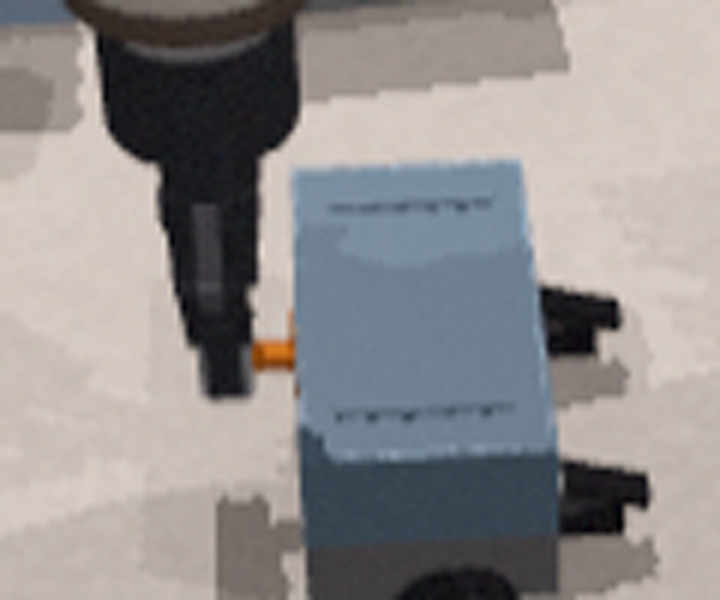

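Gripped: the opening is 0.14, about the tab's width. Now follow the arc about the hinge.

Emit:
play_rows([
  [[0.04, -0.04, -0.25], [0, 0, 0]],
  [[0.06, 0, -0.25], [0, 0, 0]],
  [[0.07, 0, -0.24], [0, 0, 0]],
  [[0.09, 0, -0.24], [0, 0, 0]],
  [[0.1, 0, -0.23], [0, 0, 0]],
])

```text
time: 8.5
eef_pos: [0.441, 0.2073, 0.0453]
eef_rot: [[0.99, -0.142, 0.001], [-0.142, -0.99, 0.0], [0.001, -0.0, -1.0]]
force: [7.9, 0.7, -9.5]
width: 0.144
```

Emit:
play_rows([
  [[0.11, 0, -0.23], [0, 0, 0]],
  [[0.13, 0, -0.22], [0, 0, 0]],
  [[0.14, 0, -0.21], [0, 0, 0]],
  [[0.15, 0, -0.2], [0, 0, 0]],
  [[0.16, 0, -0.19], [0, 0, 0]],
])

```text
time: 9.0
eef_pos: [0.4612, 0.2044, 0.0764]
eef_rot: [[0.99, -0.142, 0.0], [-0.142, -0.99, 0.0], [0.0, -0.0, -1.0]]
force: [5.7, 3.2, -10.6]
width: 0.142
```

```bash
python3 - <<'E'
from h import *
s=st()
f=manip.grab_frame("side")
cv2.imwrite("pics/b4.png",cv2.resize(f["image"][130:250,230:350,::-1],None,fx=5,fy=5,interpolation=cv2.INTER_CUBIC))
E
```

```text
t 9.0 p [0.4612 0.2044 0.0764] R [[0.99, -0.142, 0.0], [-0.142, -0.99, 0.0], [0.0, -0.0, -1.0]] w 0.142 F [  5.7   3.2 -10.6] q [0.26 0.08 1.77 0.   1.28 1.98]
```

View pics/b4.png

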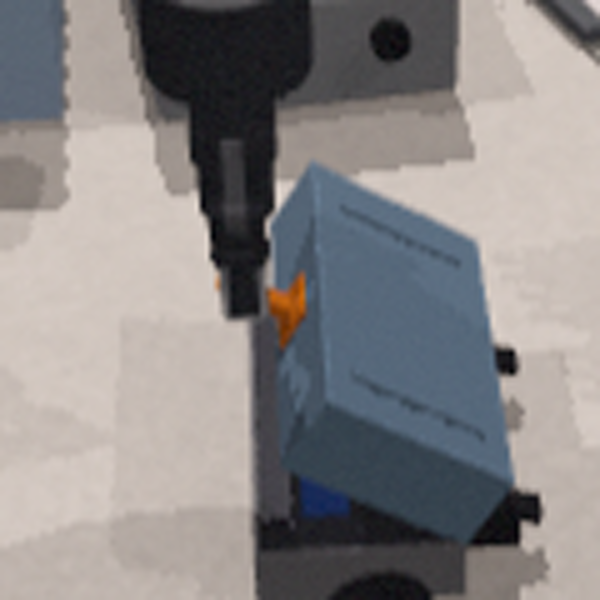

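The lid is opening with the tab held (tab root at (288,305)). Forces are about 10 N. Continue.

Emit:
play_rows([
  [[0.17, 0, -0.19], [0, 0, 0]],
  [[0.18, 0, -0.17], [0, 0, 0]],
  [[0.19, 0, -0.16], [0, 0, 0]],
  [[0.2, 0, -0.15], [0, 0, 0]],
  [[0.21, 0, -0.14], [0, 0, 0]],
])

```text
time: 9.55
eef_pos: [0.4893, 0.2004, 0.1006]
eef_rot: [[0.99, -0.142, -0.001], [-0.142, -0.99, 0.0], [-0.001, -0.0, -1.0]]
force: [4.5, 4.0, -11.3]
width: 0.14
```

Emit:
play_rows([
  [[0.22, 0, -0.13], [0, 0, 0]],
  [[0.23, 0, -0.11], [0, 0, 0]],
  [[0.23, 0, -0.1], [0, 0, 0]],
  [[0.24, 0, -0.09], [0, 0, 0]],
  [[0.24, 0, -0.07], [0, 0, 0]],
])

```text
time: 10.05
eef_pos: [0.5239, 0.1955, 0.1158]
eef_rot: [[0.99, -0.142, -0.0], [-0.142, -0.99, 0.0], [-0.001, -0.0, -1.0]]
force: [1.4, 5.9, -10.4]
width: 0.144
```

Emit:
play_rows([
  [[0.25, 0, -0.06], [0, 0, 0]],
  [[0.25, 0, -0.04], [0, 0, 0]],
  [[0.25, 0, -0.03], [0, 0, 0]],
  [[0.25, 0, -0.02], [0, 0, 0]],
  [[0.25, 0, 0], [0, 0, 0]],
])

```text
time: 10.55
eef_pos: [0.5612, 0.1902, 0.1207]
eef_rot: [[0.99, -0.142, -0.0], [-0.142, -0.99, 0.001], [-0.0, -0.0, -1.0]]
force: [-2.5, 5.0, -3.9]
width: 0.137
```

```bash
python3 - <<'E'
from h import *
s=st()
f=manip.grab_frame("side")
cv2.imwrite("pics/b5.png",cv2.resize(f["image"][130:250,230:350,::-1],None,fx=5,fy=5,interpolation=cv2.INTER_CUBIC))
E
```

```text
t 10.55 p [0.5612 0.1902 0.1207] R [[0.99, -0.142, -0.0], [-0.142, -0.99, 0.001], [-0.0, -0.0, -1.0]] w 0.137 F [-2.5  5.  -3.9] q [0.2  0.23 1.51 0.   1.4  1.91]
```

View pics/b5.png

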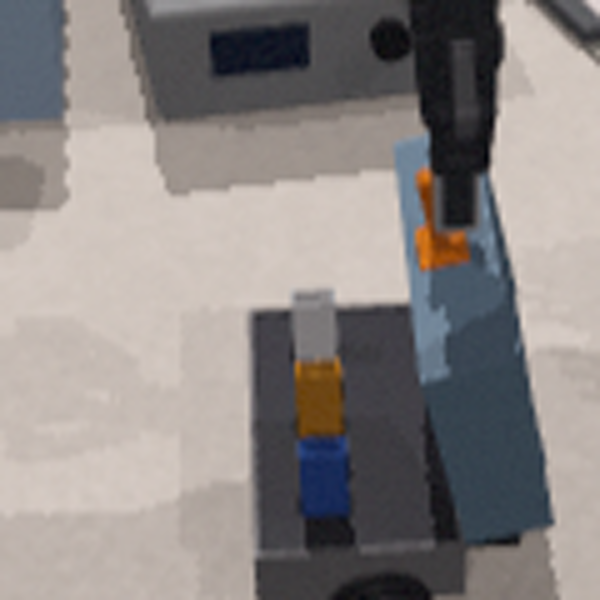

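The lid is near upright with the tab still held. The clear cuvette stands in the far (+y) slot at (315,325), amber in the middle and blue nearest. Continue to about 1.75 rad.

Emit:
play_rows([
  [[0.25, 0, 0.01], [0, 0, 0]],
  [[0.25, 0, 0.03], [0, 0, 0]],
  [[0.25, 0, 0.04], [0, 0, 0]],
  [[0.25, 0, 0.06], [0, 0, 0]],
  [[0.24, 0, 0.07], [0, 0, 0]],
])

```text
time: 11.1
eef_pos: [0.5986, 0.1844, 0.1143]
eef_rot: [[0.99, -0.142, 0.001], [-0.142, -0.99, -0.0], [0.001, 0.0, -1.0]]
force: [0.7, -0.6, 0.6]
width: 0.003
```

Emit:
play_rows([
  [[0.13, 0, 0.05], [0, 0, 0]],
  [[0.13, 0, 0.05], [0, 0, 0]],
  [[0, 0, 0], [0, 0, 0]],
  [[0, 0, 0], [0, 0, 0]],
  [[0, 0, 0], [0, 0, 0]],
])

```text
time: 11.6
eef_pos: [0.6051, 0.1837, 0.1109]
eef_rot: [[0.99, -0.142, -0.0], [-0.142, -0.99, 0.0], [-0.0, -0.0, -1.0]]
force: [0.5, -0.5, 0.2]
width: -0.004
```

```bash
python3 - <<'E'
from h import *
s=st()
f=manip.grab_frame("side")
cv2.imwrite("pics/b6.png",cv2.resize(f["image"][130:250,230:350,::-1],None,fx=5,fy=5,interpolation=cv2.INTER_CUBIC))
E
```

```text
t 11.6 p [0.6051 0.1837 0.1109] R [[0.99, -0.142, -0.0], [-0.142, -0.99, 0.0], [-0.0, -0.0, -1.0]] w -0.004 F [ 0.5 -0.5  0.2] q [0.17 0.31 1.43 0.   1.4  1.89]
```

View pics/b6.png

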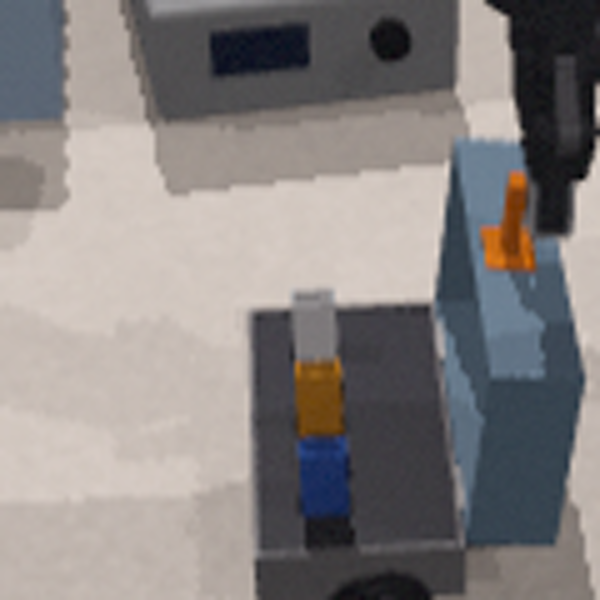

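```bash
cat >> h.py <<'E'
C0=np.array([.5087,.1965,0]);ya=np.radians(-8.05)
Rc=np.array([[np.cos(ya),-np.sin(ya),0],[np.sin(ya),np.cos(ya),0],[0,0,1]])
def case(p): return C0+Rc@np.array(p,float)
def lidpt(d,h,y,th): # d in front of hinge, h above hinge, shut
    a=np.arctan2(h,-d)-th;r=np.hypot(d,h);return case([.05+r*np.cos(a),y,.0325+r*np.sin(a)])
E
python3 - <<'E'
from h import *
f=manip.grab_frame("side");im=cv2.resize(f["image"][130:250,230:350,::-1],None,fx=5,fy=5,interpolation=cv2.INTER_CUBIC)
for th,c in((1.5,(0,255,0)),(1.7,(0,255,255)),(1.85,(0,0,255))):
    for d,h,y in((.14,.018,0),(.1,.018,0),(.1,.0435,.1),(.1,.0435,-.1)):
        u=(proj(f,lidpt(d,h,y,th))[0]-(230,130)+.5)*5;cv2.circle(im,tuple(int(x) for x in u),4,c,-1)
cv2.imwrite("pics/b7.png",im);st()
E
```

```text
t 11.7 p [0.6051 0.1838 0.111 ] R [[0.99, -0.142, 0.0], [-0.142, -0.99, 0.0], [0.0, -0.0, -1.0]] w 0.001 F [ 0.7 -1.1 -0.6] q [0.17 0.31 1.43 0.   1.4  1.89]
```

View pics/b7.png

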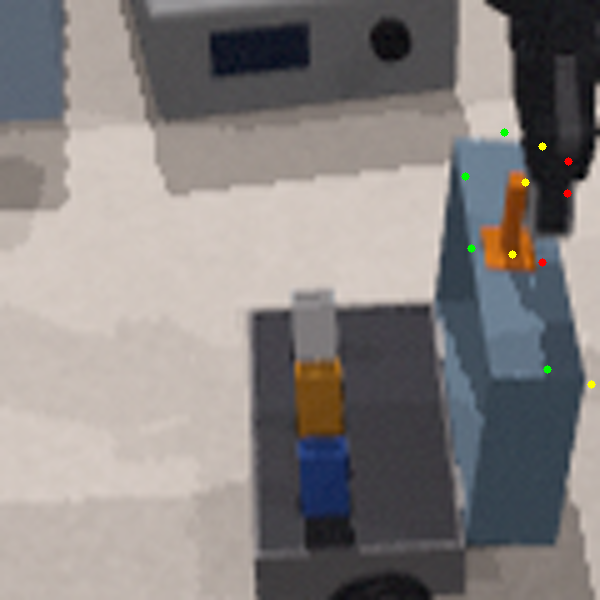

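The tab slipped off and the lid now leans at about 1.65 rad against the back of the shut fingers. It isn't on its stop. I'll move the fingers back slowly so the lid settles, then lift clear.

Emit:
play_rows([
  [[0.2, 0, 0], [0, 0, 0]],
  [[0.25, 0, 0], [0, 0, 0]],
  [[0.25, 0, 0], [0, 0, 0]],
  [[0.25, 0, 0], [0, 0, 0]],
  [[0.25, 0, 0], [0, 0, 0]],
])

```text
time: 12.2
eef_pos: [0.6416, 0.1784, 0.1107]
eef_rot: [[0.99, -0.142, -0.0], [-0.142, -0.99, 0.0], [-0.0, -0.0, -1.0]]
force: [-0.2, -0.2, 0.1]
width: -0.001
```

Emit:
play_rows([
  [[0.1, 0, -0.3], [0, 0, 0]],
  [[0, 0, -0.6], [0, 0, 0]],
  [[0, 0, -0.8], [0, 0, 0]],
  [[0, 0, -0.6], [0, 0, 0]],
  [[0, 0, -0.3], [0, 0, 0]],
])

```text
time: 12.7
eef_pos: [0.6445, 0.1783, 0.1913]
eef_rot: [[0.99, -0.142, 0.003], [-0.142, -0.99, 0.001], [0.002, -0.001, -1.0]]
force: [-1.0, -0.2, 0.8]
width: -0.003
```

```bash
python3 - <<'E'
from h import *
st()
f=manip.grab_frame("side");im=cv2.resize(f["image"][130:250,230:350,::-1],None,fx=5,fy=5,interpolation=cv2.INTER_CUBIC)
for th,c in((1.7,(0,255,255)),(1.85,(0,0,255))):
    for d,h,y in((.14,.018,0),(.1,.018,0),(.1,.0435,.1),(.1,.0435,-.1)):
        u=(proj(f,lidpt(d,h,y,th))[0]-(230,130)+.5)*5;cv2.circle(im,tuple(int(x) for x in u),4,c,-1)
cv2.imwrite("pics/b8.png",im)
E
```

```text
t 12.7 p [0.6445 0.1783 0.1913] R [[0.99, -0.142, 0.003], [-0.142, -0.99, 0.001], [0.002, -0.001, -1.0]] w -0.003 F [-1.  -0.2  0.8] q [0.15 0.35 1.21 0.   1.58 1.87]
```

View pics/b8.png

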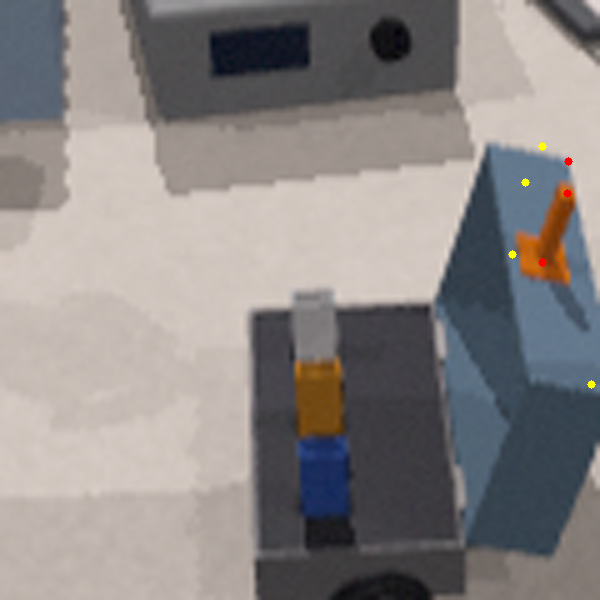

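The lid rests at 1.85: the tab tip and base match the red prediction marks. Next I locate the clear cuvette.

```bash
python3 - <<'E'
from h import *
import pickle
s=st()
f=manip.grab_frame("side");g=manip.grab_frame("top");pickle.dump((f,g),open("c1.pkl","wb"))
c=case([-.015,.062,.0425]);print("pred",c)
for F in(f,g): print(rec(F,"cuvette_center")[:3],rec(F,"amber_cell_center")[:2])
def draw(F,o,w,h,k,n):
    im=cv2.resize(F["image"][o[1]:o[1]+h,o[0]:o[0]+w,::-1],None,fx=k,fy=k,interpolation=cv2.INTER_CUBIC)
    for yy,col in((.062,(0,0,255)),(0,(0,255,255)),(-.062,(0,255,0))):
      for z in(.065,.03):
        q=[case([-.015+a*.01125,yy+b*.00625,z]) for a,b in((1,1),(1,-1),(-1,-1),(-1,1))]
        u=((proj(F,q)-o+.5)*k).astype(np.int32);cv2.polylines(im,[u],True,col,1)
    cv2.imwrite("pics/"+n,im)
draw(f,(270,170),70,80,7,"c1s.png");draw(g,(180,210),120,90,6,"c1t.png")
E
```

```text
t 12.75 p [0.6446 0.1783 0.1919] R [[0.99, -0.142, 0.003], [-0.142, -0.99, 0.001], [0.003, -0.001, -1.0]] w -0.001 F [-1.   0.3  1.3] q [0.15 0.35 1.21 0.   1.58 1.87]
pred [0.50253011 0.25998963 0.0425    ]
[(0.66, array([0.5019, 0.2532, 0.0531]))] [(0.53, array([0.4944, 0.1947, 0.058 ]))]
[(0.69, array([0.7498, 0.0474, 0.0784]))] []
```

View pics/c1s.png

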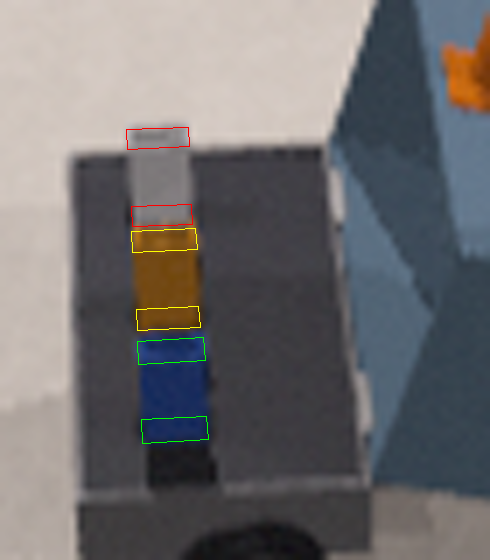

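View pics/c1t.png

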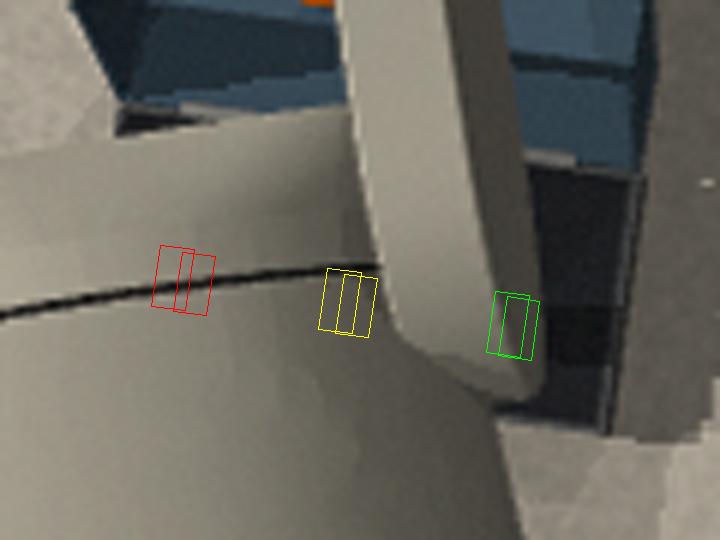

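Emit:
play_rows([
  [[-0.6, -0.3, 0], [0, 0, 0]],
  [[-0.9, -0.4, 0], [0, 0, 0]],
  [[-0.9, -0.4, 0], [0, 0, 0]],
  [[-0.9, -0.4, 0], [0, 0, 0]],
  [[-0.9, -0.4, 0], [0, 0, 0]],
], fingers=0.4)

```text
time: 13.55
eef_pos: [0.526, 0.2528, 0.1882]
eef_rot: [[0.99, -0.142, -0.001], [-0.142, -0.99, -0.0], [-0.001, 0.0, -1.0]]
force: [0.5, 0.6, 0.7]
width: 0.399
```

Emit:
play_rows([
  [[-0.6, -0.17, 0.3], [0, 0, 0]],
  [[-0.25, 0, 0.8], [0, 0, 0]],
  [[0, 0, 0.8], [0, 0, 0]],
  [[0, 0, 0.8], [0, 0, 0]],
  [[0, 0, 0.5], [0, 0, 0]],
])

```text
time: 14.05
eef_pos: [0.5018, 0.2608, 0.0907]
eef_rot: [[0.99, -0.142, -0.002], [-0.142, -0.99, -0.001], [-0.002, 0.001, -1.0]]
force: [0.8, 0.8, -0.0]
width: 0.398
```

```bash
python3 - <<'E'
from h import *
import pickle
s=st()
f=manip.grab_frame("side");g=manip.grab_frame("top");pickle.dump((f,g,s),open("c2.pkl","wb"))
print(np.array(s["eef_rot"]).T@(np.array([.5035,.2612,.005])-s["eef_pos"])/.03)
def draw(F,o,w,h,k,n):
    im=cv2.resize(F["image"][o[1]:o[1]+h,o[0]:o[0]+w,::-1],None,fx=k,fy=k,interpolation=cv2.INTER_CUBIC)
    p=np.array(s["eef_pos"]);R=np.array(s["eef_rot"])
    for dz,col in((.024,(0,255,0)),(.031,(0,0,255))):
      q=[p+[0,0,dz+.004]+R@np.array([a*.011,-.017+b,0]) for a in(-1,1) for b in (0,.034)]
      for u in(proj(F,q)-o+.5)*k: cv2.circle(im,tuple(int(x) for x in u),3,col,-1)
    cv2.imwrite("pics/"+n,im)
draw(f,(250,110),90,90,7,"c2s.png");save(g,"c2t.png")
E
```

```text
t 14.05 p [0.5018 0.2608 0.0907] R [[0.99, -0.142, -0.002], [-0.142, -0.99, -0.001], [-0.002, 0.001, -1.0]] w 0.398 F [ 0.8  0.8 -0. ] q [0.34 0.2  1.62 0.   1.33 2.06]
[ 0.05950077 -0.022395    2.85599983]
```

View pics/c2s.png

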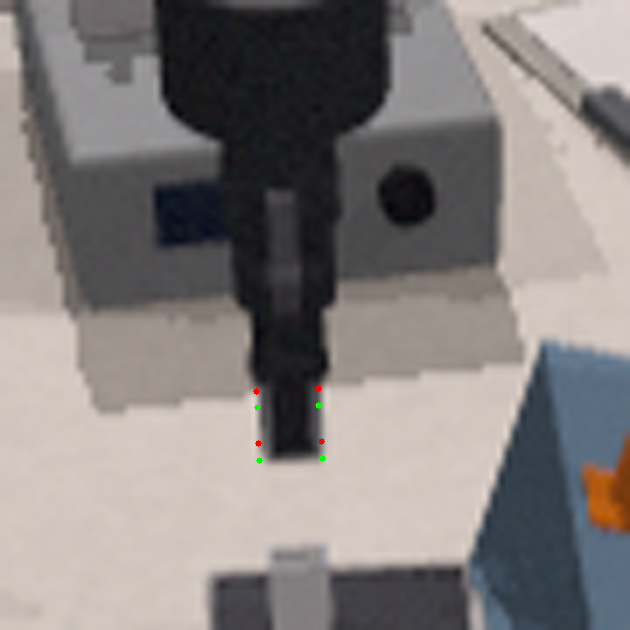

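View pics/c2t.png

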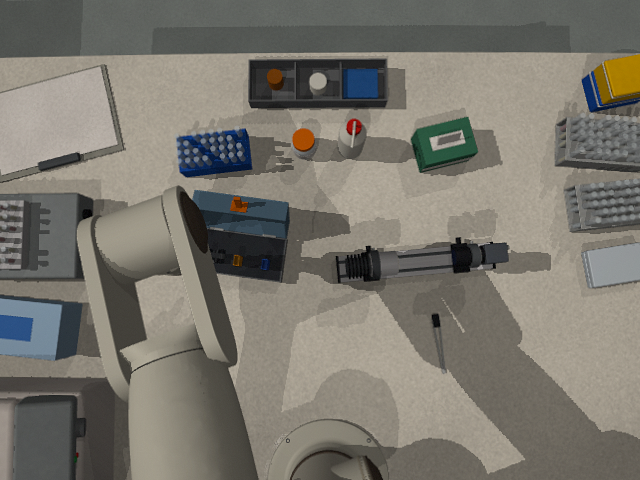

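The fingers are aligned over the clear cuvette: fingers at (292,457), cuvette at (300,550). The tip offset checks out at about 31–33 mm. Descend.

Emit:
play_rows([
  [[0.03, -0.02, 0.5], [0, 0, 0]],
  [[0, 0, 0.6], [0, 0, 0]],
  [[0, 0, 0.5], [0, 0, 0]],
  [[0, 0, 0.4], [0, 0, 0]],
  [[0, 0, 0.2], [0, 0, 0]],
])

```text
time: 14.65
eef_pos: [0.5034, 0.2615, 0.0257]
eef_rot: [[0.99, -0.142, -0.001], [-0.142, -0.99, -0.0], [-0.001, 0.0, -1.0]]
force: [-0.5, -0.4, -0.2]
width: 0.398
```

```bash
python3 - <<'E'
from h import *
s=st()
f=manip.grab_frame("side")
cv2.imwrite("pics/c3s.png",cv2.resize(f["image"][140:230,260:350,::-1],None,fx=6,fy=6,interpolation=cv2.INTER_CUBIC))
E
```

```text
t 14.65 p [0.5034 0.2615 0.0257] R [[0.99, -0.142, -0.001], [-0.142, -0.99, -0.0], [-0.001, 0.0, -1.0]] w 0.398 F [-0.5 -0.4 -0.2] q [0.34 0.26 1.68 0.   1.2  2.06]
```

View pics/c3s.png

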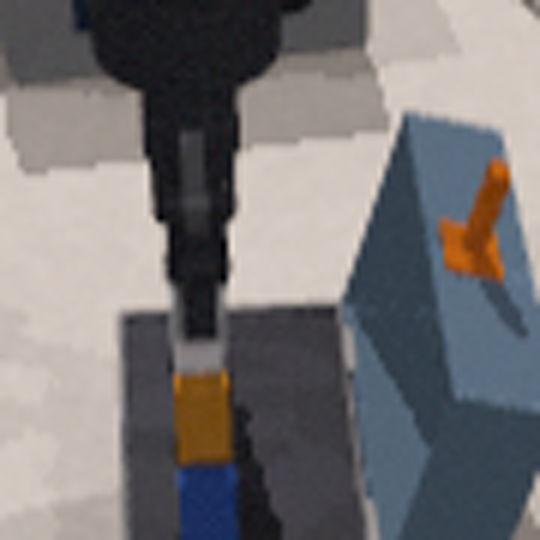

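```bash
python3 - <<'E'
from h import *
import pickle
f=pickle.load(open("c2.pkl","rb"))[0]
for z in(.045,.05,.055,.06,.065): print(z,[proj(f,[.5034,.2615-d,z])[0].round(1) for d in(.017,.023,.029)])
E
```

```text
0.045 [array([293.8, 199. ]), array([294.2, 200.4]), array([294.6, 201.8])]
0.05 [array([293.7, 197.5]), array([294.1, 198.8]), array([294.6, 200.2])]
0.055 [array([293.6, 195.9]), array([294.1, 197.2]), array([294.5, 198.6])]
0.06 [array([293.6, 194.3]), array([294. , 195.6]), array([294.4, 197. ])]
0.065 [array([293.5, 192.7]), array([293.9, 194. ]), array([294.3, 195.4])]
```

Emit:
play_rows([
  [[-0.03, 0, 0.25], [0, 0, 0]],
  [[0, 0, 0.2], [0, 0, 0]],
  [[0, 0, 0.15], [0, 0, 0]],
  [[0, 0, 0], [0, 0, 0]],
  [[0, 0, 0], [0, 0, 0]],
])

```text
time: 15.2
eef_pos: [0.5029, 0.2617, 0.009]
eef_rot: [[0.99, -0.142, 0.0], [-0.142, -0.99, 0.0], [0.0, -0.0, -1.0]]
force: [0.6, 0.5, -0.1]
width: 0.4
```

Emit:
play_rows([
  [[0, 0, 0], [0, 0, 0]],
  [[0, 0, 0], [0, 0, 0]],
  [[0, 0, 0], [0, 0, 0]],
  [[0, 0, 0], [0, 0, 0]],
  [[0, 0, 0], [0, 0, 0]],
], fingers=0)

```text
time: 15.7
eef_pos: [0.503, 0.2618, 0.0092]
eef_rot: [[0.99, -0.142, 0.001], [-0.142, -0.99, 0.0], [0.001, -0.0, -1.0]]
force: [-0.4, -0.4, 5.6]
width: 0.133
```

```bash
python3 - <<'E'
from h import *
s=st()
f=manip.grab_frame("side")
cv2.imwrite("pics/c4s.png",cv2.resize(f["image"][140:230,260:350,::-1],None,fx=6,fy=6,interpolation=cv2.INTER_CUBIC))
E
```

```text
t 15.7 p [0.503  0.2618 0.0092] R [[0.99, -0.142, 0.001], [-0.142, -0.99, 0.0], [0.001, -0.0, -1.0]] w 0.133 F [-0.4 -0.4  5.6] q [0.34 0.27 1.7  0.   1.17 2.06]
```

View pics/c4s.png

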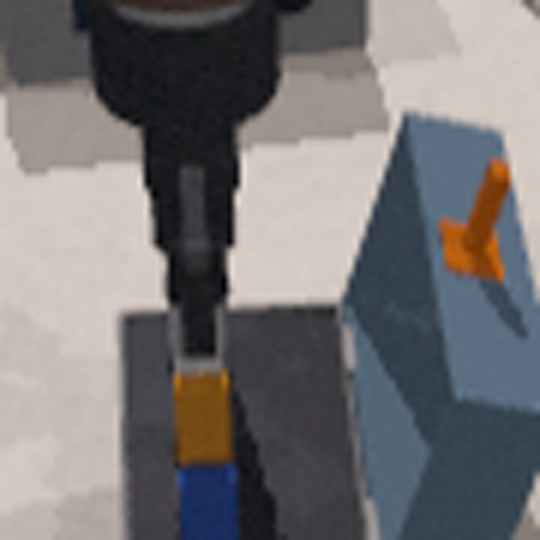

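Gripped evenly: opening 0.133, no side force. The cuvette centre (0.0425 while seated) corresponds to TCP z 0.0092, so a centre at 0.120 needs TCP z of about 0.0867. While it's held here, I refine the stand's pose from the saved pictures.

```bash
cat > ov.py <<'E'
from h import *
import pickle,sys
x,y,yaw=map(float,sys.argv[1:4])
a=np.radians(yaw);R=np.array([[np.cos(a),-np.sin(a),0],[np.sin(a),np.cos(a),0],[0,0,1]])
W=lambda P:np.array([x,y,0])+np.atleast_2d(P)@R.T
ft=pickle.load(open("top0.pkl","rb"));fs=pickle.load(open("side0.pkl","rb"))
t=np.linspace(0,2*np.pi,60)
circ=lambda r,yy:np.c_[r*np.cos(t),0*t+yy,.12+r*np.sin(t)]
for F,o,w,h,k,n in((ft,(325,215),195,90,4,"ovt.png"),(fs,(280,235),110,210,0,"ovs.png")):
    k=k or 2.85
    im=cv2.resize(F["image"][o[1]:o[1]+h,o[0]:o[0]+w,::-1],None,fx=k,fy=k,interpolation=cv2.INTER_CUBIC)
    for P,c in((circ(.025,.06),(0,0,255)),(circ(.02,-.06),(0,255,0)),(np.array([[-.03,-.18,.02],[.03,-.18,.02],[.03,.18,.02],[-.03,.18,.02],[-.03,-.18,.02]]),(255,0,255))):
        u=((proj(F,W(P))-o+.5)*k).astype(np.int32);cv2.polylines(im,[u],False,c,1)
    cv2.imwrite("pics/"+n,im)
E
python3 ov.py .4897 -.203 5.0; python3 -c "
import cv2;im=cv2.imread('pics/ovs.png');print(im.shape)"
```

```text
(598, 314, 3)
```

View pics/ovt.png

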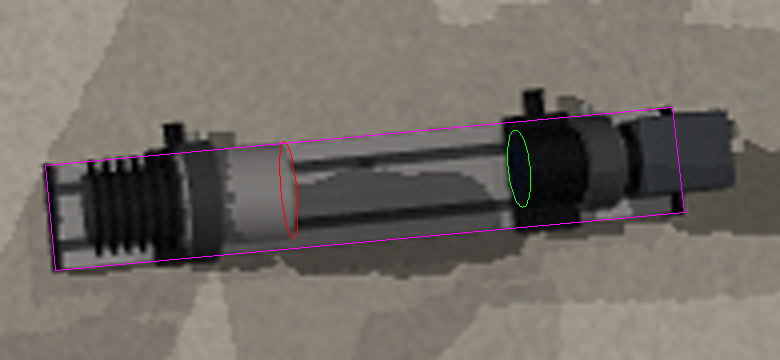

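View pics/ovs.png

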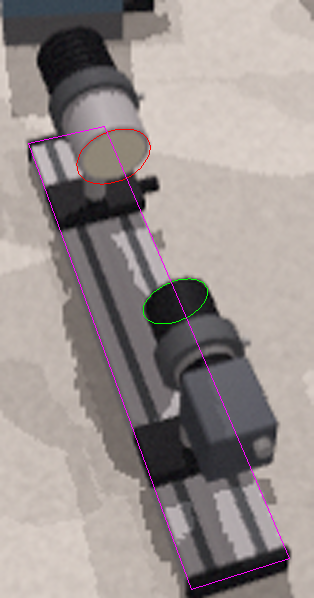

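The overlays match the rail ends, lamp face and lens face in both views: stand centre (0.4897, -0.203), yaw 5.0°. Now lift.

Emit:
play_rows([
  [[0, 0, -0.1], [0, 0, 0]],
  [[0, 0, -0.2], [0, 0, 0]],
  [[0, 0, -0.4], [0, 0, 0]],
  [[0, 0, -0.6], [0, 0, 0]],
  [[0, 0, -0.6], [0, 0, 0]],
])

```text
time: 16.25
eef_pos: [0.5028, 0.2617, 0.0673]
eef_rot: [[0.99, -0.142, 0.0], [-0.142, -0.99, 0.0], [0.0, -0.0, -1.0]]
force: [0.0, 0.3, -1.6]
width: 0.135
```

```bash
python3 - <<'E'
from h import *
s=st()
f=manip.grab_frame("side")
cv2.imwrite("pics/d1s.png",cv2.resize(f["image"][110:220,250:350,::-1],None,fx=5,fy=5,interpolation=cv2.INTER_CUBIC))
E
```

```text
t 16.25 p [0.5028 0.2617 0.0673] R [[0.99, -0.142, 0.0], [-0.142, -0.99, 0.0], [0.0, -0.0, -1.0]] w 0.135 F [ 0.   0.3 -1.6] q [0.34 0.22 1.64 0.   1.28 2.06]
```

View pics/d1s.png

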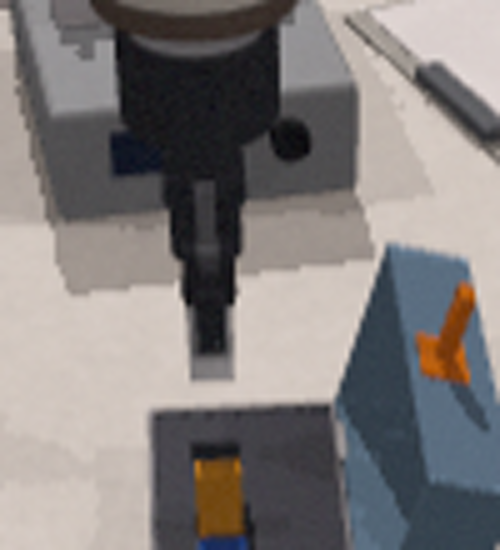

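The cuvette is out and held at (212,365), and its slot is empty. Continue up and across.

Emit:
play_rows([
  [[0, 0, -0.7], [0, 0, 0]],
  [[0, 0, -0.8], [0, 0, 0]],
  [[0, 0.2, -0.8], [0, 0, 0]],
  [[0.05, 0.4, -0.8], [0, 0, 0]],
  [[0.1, 0.6, -0.4], [0, 0, 0]],
])

```text
time: 16.8
eef_pos: [0.5025, 0.2257, 0.1737]
eef_rot: [[0.99, -0.141, 0.003], [-0.141, -0.99, 0.001], [0.003, -0.001, -1.0]]
force: [-0.2, -1.2, -0.6]
width: 0.13
```

Emit:
play_rows([
  [[0.1, 0.8, 0], [0, 0, 0]],
  [[0.1, 0.8, 0], [0, 0, 0]],
  [[0.1, 0.8, 0], [0, 0, 0]],
  [[0.1, 0.8, 0], [0, 0, 0]],
  [[0.1, 0.8, 0], [0, 0, 0]],
])

```text
time: 17.3
eef_pos: [0.4999, 0.1036, 0.1716]
eef_rot: [[0.99, -0.142, 0.001], [-0.142, -0.99, 0.0], [0.001, -0.0, -1.0]]
force: [0.9, -0.3, 0.5]
width: 0.139
```

Emit:
play_rows([
  [[0.1, 0.8, 0], [0, 0, 0]],
  [[0.1, 0.8, 0], [0, 0, 0]],
  [[0.1, 0.8, 0], [0, 0, 0]],
  [[0.1, 0.8, 0], [0, 0, 0]],
  [[0.1, 0.8, 0], [0, 0, 0]],
])

```text
time: 17.8
eef_pos: [0.4977, -0.0174, 0.1716]
eef_rot: [[0.99, -0.142, 0.001], [-0.142, -0.99, -0.0], [0.001, -0.0, -1.0]]
force: [0.6, 0.3, -0.1]
width: 0.134
```

Emit:
play_rows([
  [[0.1, 0.8, 0], [0, 0, 0]],
  [[0.1, 0.8, 0], [0, 0, 0]],
  [[0.1, 0.8, 0], [0, 0, 0]],
  [[0.1, 0.8, 0], [0, 0, 0]],
  [[0.1, 0.8, 0], [0, 0, 0]],
])

```text
time: 18.3
eef_pos: [0.4956, -0.1383, 0.1716]
eef_rot: [[0.99, -0.142, 0.001], [-0.142, -0.99, -0.0], [0.001, 0.0, -1.0]]
force: [-0.0, 0.3, -0.2]
width: 0.135
```

Emit:
play_rows([
  [[0.05, 0.8, 0], [0, 0, 0]],
  [[0.05, 0.6, 0], [0, 0, 0]],
  [[0, 0.4, 0], [0, 0, 0]],
  [[0, 0.2, 0], [0, 0, 0]],
  [[0, 0, 0], [0, 0, 0]],
])

```text
time: 18.8
eef_pos: [0.4901, -0.1974, 0.171]
eef_rot: [[0.99, -0.142, 0.0], [-0.142, -0.99, 0.0], [0.0, -0.0, -1.0]]
force: [-0.2, 0.4, -0.2]
width: 0.132
```

```bash
python3 - <<'E'
from h import *
s=st();R=np.array(s["eef_rot"])
print(R.T@(np.array([.4897,-.2025,.17])-s["eef_pos"])/.03, "yaw",np.degrees(np.arctan2(R[1,0],R[0,0])))
f=manip.grab_frame("side");save(f,"d2s.png")
E
```

```text
t 18.8 p [ 0.4901 -0.1974  0.171 ] R [[0.99, -0.142, 0.0], [-0.142, -0.99, 0.0], [0.0, -0.0, -1.0]] w 0.132 F [-0.2  0.4 -0.2] q [-0.53  0.07  1.59  0.    1.48  1.18]
[0.01222756 0.1713575  0.0326891 ] yaw -8.177971967803117
```

View pics/d2s.png

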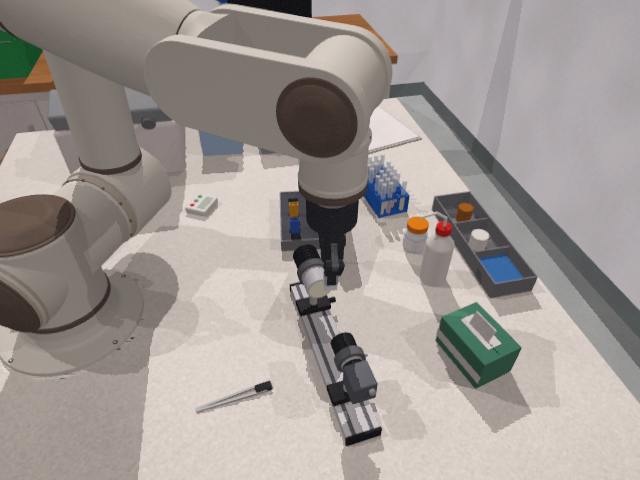

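Emit:
play_rows([
  [[0.01, 0.17, 0], [0, 0, 0.0427]],
  [[0, 0, 0], [0, 0, 0.0427]],
  [[0, 0, 0], [0, 0, 0.0427]],
  [[0, 0, 0], [0, 0, 0.0427]],
  [[0, 0, 0], [0, 0, 0.0427]],
])

```text
time: 19.35
eef_pos: [0.4899, -0.2013, 0.1709]
eef_rot: [[0.684, -0.729, 0.0], [-0.729, -0.684, 0.0], [-0.0, -0.0, -1.0]]
force: [0.7, 0.1, -0.2]
width: 0.136
```

Emit:
play_rows([
  [[0, 0, 0], [0, 0, 0.0427]],
  [[0, 0, 0], [0, 0, 0.0427]],
  [[0, 0, 0], [0, 0, 0.0427]],
  [[0, 0, 0], [0, 0, 0.0427]],
  [[0, 0, 0], [0, 0, 0.0427]],
])

```text
time: 19.85
eef_pos: [0.4899, -0.2013, 0.171]
eef_rot: [[0.082, -0.997, 0.0], [-0.997, -0.082, 0.0], [-0.0, -0.0, -1.0]]
force: [0.0, -0.7, -0.0]
width: 0.133
```

Emit:
play_rows([
  [[0, 0, 0], [0, 0, 0]],
  [[0, 0, 0], [0, 0, 0]],
  [[0, 0, 0], [0, 0, 0]],
  [[0, 0, 0], [0, 0, 0]],
  [[0, 0, 0], [0, 0, 0]],
])

```text
time: 20.35
eef_pos: [0.4897, -0.2022, 0.1708]
eef_rot: [[0.088, -0.996, -0.0], [-0.996, -0.088, 0.0], [-0.0, 0.0, -1.0]]
force: [-1.3, -0.2, -0.8]
width: 0.136
```

```bash
cat > chk.py <<'E'
from h import *
import sys
s=st();R=np.array(s["eef_rot"])
print("to goal",R.T@(np.array([.4897,-.203,.0867])-s["eef_pos"])/.03, "yaw",np.degrees(np.arctan2(R[1,0],R[0,0])))
f=manip.grab_frame("side")
a=np.radians(5.);Q=np.array([[np.cos(a),-np.sin(a),0],[np.sin(a),np.cos(a),0],[0,0,1]])
o=(290,200);k=6
im=cv2.resize(f["image"][o[1]:o[1]+100,o[0]:o[0]+110,::-1],None,fx=k,fy=k,interpolation=cv2.INTER_CUBIC)
zc=float(sys.argv[2]) if len(sys.argv)>2 else s["eef_pos"][2]+.0333
c=np.array([s["eef_pos"][0],s["eef_pos"][1],zc])
for z in(-.0225,.0225):
    q=[c+Q@np.array([x*.00625,y*.01125,z]) for x,y in((1,1),(1,-1),(-1,-1),(-1,1))]
    cv2.polylines(im,[((proj(f,q)-o+.5)*k).astype(np.int32)],True,(0,0,255),1)
cv2.imwrite("pics/"+sys.argv[1],im)
E
python3 chk.py e1.png
```

```text
t 20.35 p [ 0.4897 -0.2022  0.1708] R [[0.088, -0.996, -0.0], [-0.996, -0.088, 0.0], [-0.0, 0.0, -1.0]] w 0.136 F [-1.3 -0.2 -0.8] q [-0.54  0.07  1.59  0.    1.48  2.52]
to goal [0.02759637 0.00293747 2.80292715] yaw -84.93852372222321
```

View pics/e1.png

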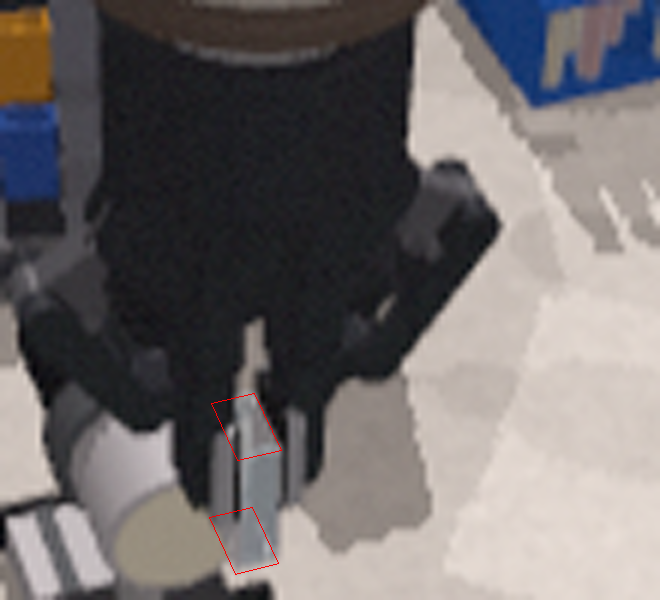

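The cuvette's bottom edge at (258,567) matches the predicted outline to within about 1 mm. Lower it into the gap.

Emit:
play_rows([
  [[0.03, 0, 0.3], [0, 0, 0]],
  [[0, 0, 0.4], [0, 0, 0]],
  [[0, 0, 0.4], [0, 0, 0]],
  [[0, 0, 0.4], [0, 0, 0]],
  [[0, 0, 0.4], [0, 0, 0]],
])

```text
time: 20.9
eef_pos: [0.4896, -0.203, 0.1124]
eef_rot: [[0.087, -0.996, -0.001], [-0.996, -0.087, 0.0], [-0.001, 0.001, -1.0]]
force: [1.0, -0.5, -0.2]
width: 0.135
```

Emit:
play_rows([
  [[0, 0, 0.4], [0, 0, 0]],
  [[0, 0, 0.3], [0, 0, 0]],
  [[0, 0, 0.2], [0, 0, 0]],
  [[0, 0, 0], [0, 0, 0]],
  [[0, 0, 0], [0, 0, 0]],
])

```text
time: 21.4
eef_pos: [0.49, -0.2032, 0.0871]
eef_rot: [[0.087, -0.996, 0.0], [-0.996, -0.087, -0.0], [0.0, -0.0, -1.0]]
force: [0.2, -0.1, -0.9]
width: 0.134
```

```bash
python3 chk.py e2.png .12; python3 - <<'E'
from h import *
g=manip.grab_frame("top");cv2.imwrite("pics/e2t.png",cv2.resize(g["image"][215:305,325:520,::-1],None,fx=4,fy=4,interpolation=cv2.INTER_CUBIC))
E
```

```text
t 21.4 p [ 0.49   -0.2032  0.0871] R [[0.087, -0.996, 0.0], [-0.996, -0.087, -0.0], [0.0, -0.0, -1.0]] w 0.134 F [ 0.2 -0.1 -0.9] q [-0.54  0.13  1.7   0.    1.31  2.52]
to goal [-0.0083273   0.00832131  0.01267864] yaw -85.005462832773
```

View pics/e2.png

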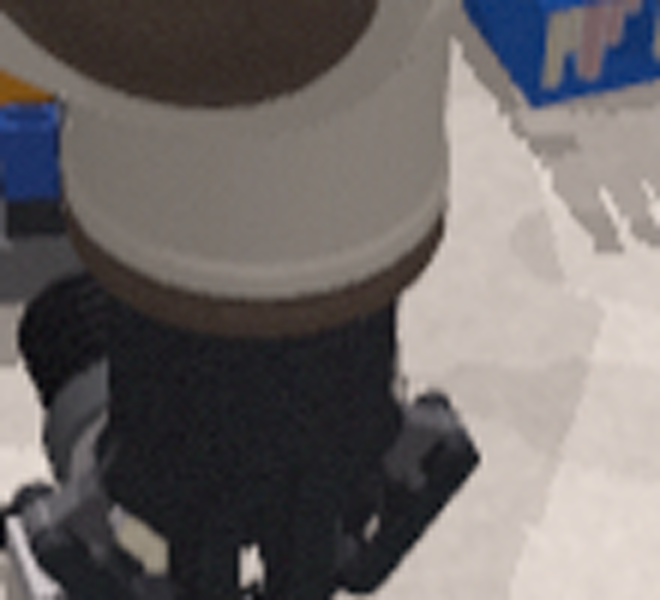

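View pics/e2t.png

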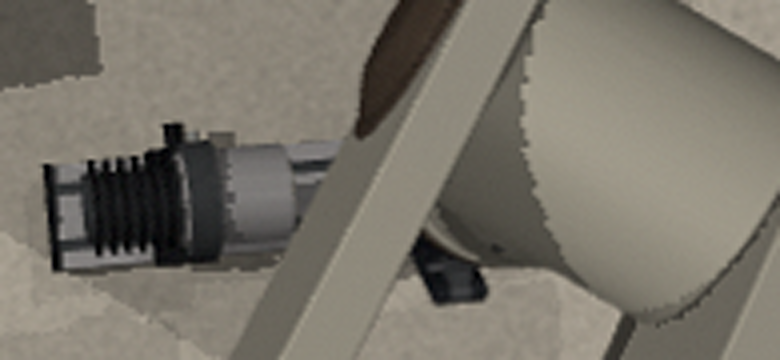

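```bash
sed -i 's/o=(290,200)/o=(290,250)/;s/"to goal"/"to goal"/' chk.py; python3 chk.py e3.png .12; python3 - <<'E'
from h import *
f=manip.grab_frame("side");save(f,"e4.png")
E
```

```text
t 21.5 p [ 0.4901 -0.2033  0.0873] R [[0.087, -0.996, 0.001], [-0.996, -0.087, -0.0], [0.0, -0.001, -1.0]] w 0.134 F [-0.1  0.  -0.3] q [-0.54  0.13  1.7   0.    1.31  2.52]
to goal [-0.01105641  0.01128716  0.02064043] yaw -85.00645018159088
```

View pics/e3.png

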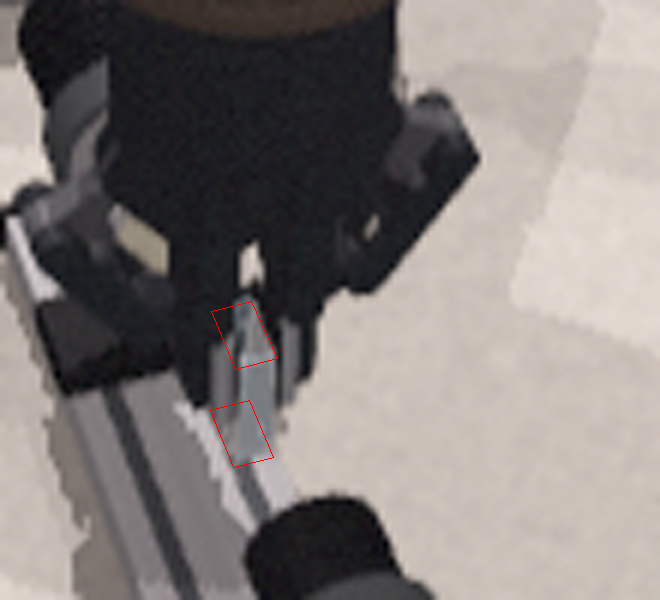

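View pics/e4.png

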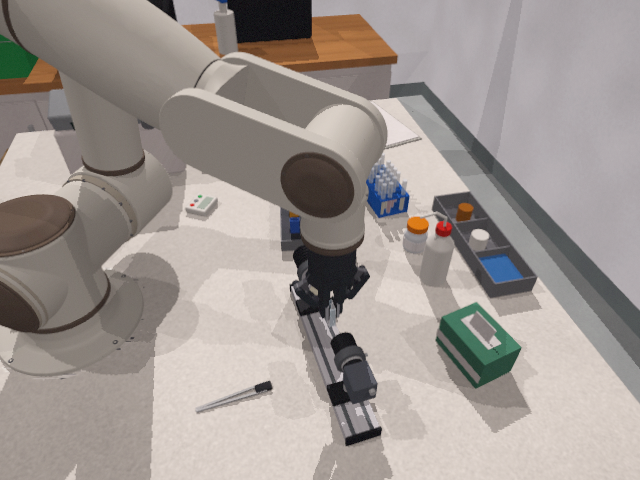

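The cuvette sits between lamp and lens with its outline within about 1 mm of the goal, and no contact force. One small correction, then hold still.

Emit:
play_rows([
  [[-0.01, 0.015, 0.02], [0, 0, 0]],
  [[0, 0, 0], [0, 0, 0]],
  [[0, 0, 0], [0, 0, 0]],
  [[0, 0, 0], [0, 0, 0]],
  [[0, 0, 0], [0, 0, 0]],
])

```text
time: 22.1
eef_pos: [0.4893, -0.2029, 0.0862]
eef_rot: [[0.087, -0.996, -0.0], [-0.996, -0.087, 0.0], [-0.0, 0.0, -1.0]]
force: [1.0, 0.4, -0.2]
width: 0.137
```

Emit:
play_rows([
  [[0, 0, 0], [0, 0, 0]],
  [[0, 0, 0], [0, 0, 0]],
  [[0, 0, 0], [0, 0, 0]],
  [[0, 0, 0], [0, 0, 0]],
  [[0, 0, 0], [0, 0, 0]],
])

```text
time: 22.6
eef_pos: [0.4893, -0.2029, 0.0862]
eef_rot: [[0.087, -0.996, -0.0], [-0.996, -0.087, 0.0], [-0.0, 0.0, -1.0]]
force: [-0.2, -0.2, -1.0]
width: 0.135
```

```bash
python3 chk.py e5.png .12; python3 - <<'E'
from h import *
g=manip.grab_frame("top");save(g,"e5t.png");print(np.abs(manip.read_state()["qd"]).max())
E
```

```text
t 22.6 p [ 0.4893 -0.2029  0.0862] R [[0.087, -0.996, -0.0], [-0.996, -0.087, 0.0], [-0.0, 0.0, -1.0]] w 0.135 F [-0.2 -0.2 -1. ] q [-0.54  0.13  1.71  0.    1.31  2.52]
to goal [ 0.00557178 -0.0116344  -0.01677983] yaw -85.00366157366298
0.0008653058445497043
```

View pics/e5.png

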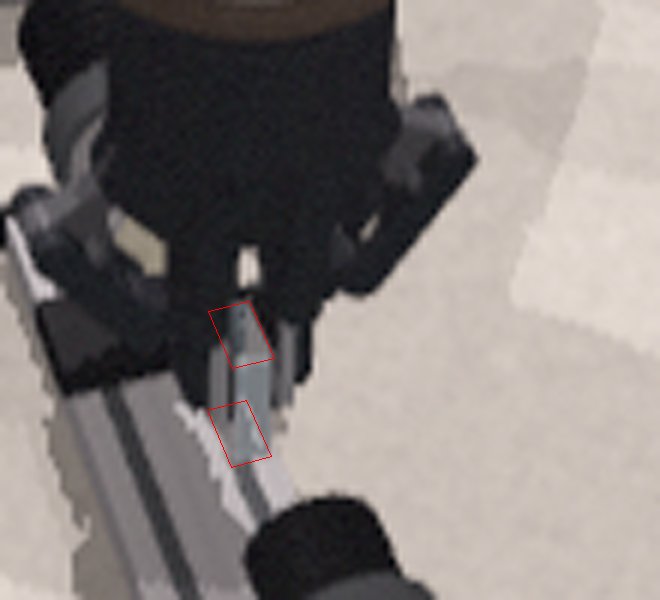

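View pics/e5t.png

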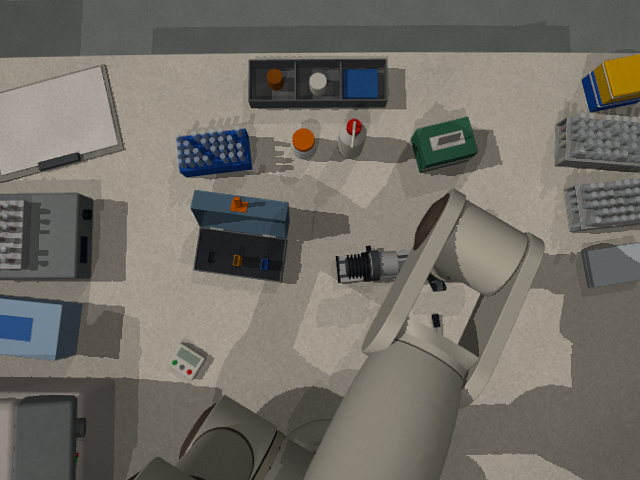

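The top view shows the lid lying back at (240,212), amber at (237,260), blue at (265,264) and the far slot empty. The bystanders in view have not moved. The side view shows the cuvette inside the goal outline at (250,410). Handing in.

```bash
python3 -c "
from cell import manip
print(manip.hand_in())"
```

```text
the job is handed in; nothing more can be done
None
```

The lid is open on its stop (about 1.85 rad), and the arm is holding the clear cuvette still and upright midway between lamp and camera. I handed the job in at about 22.6 s, and no verdict was reported.

**Last checks**
- **Position:** the pose is within 0.6 mm of my goal on each axis. The cuvette in the side picture lies within about 1 mm of the predicted outline, and calibration adds about 2 mm of uncertainty.
- **Angle:** the tool points straight down and its turn is within 0.01° of square to the measured light axis.
- **Stillness and contact:** the force is at noise level, about 1 N. The joints are still, and the grip held at 0.135 the whole way.
- **The rest of the bench:** both coloured cells are in their slots. Everything visible in the last pictures is where it was. The arm hides part of the stand and most of the tweezers from above; an earlier side view shows the tweezers in place.

**What went wrong or disagreed**
- **Fingertip height:** the true fingertips sat about 31 mm above the reported tool point. The first pinch therefore closed on air above the tab. I measured the offset from the pictures and corrected for it.
- **Lid tab:** the tab slipped out of the fingers between about 1.46 and 1.75 rad, and the lid leaned on the back of the closed fingers. I moved the fingers back slowly until it settled on its stop.
- **Sideways offset:** robot and camera positions differed by about 1.5 mm in y at the case. The cuvette's height was taken from its seated position in the slot.

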